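# Sort large grinding balls from small with a slotted scoop

## Robot

A 6-joint arm with a two-finger parallel gripper is mounted at the origin on a cart in front of the work surface, level with it; the furniture and walls round the work are solid. World frame = base frame: x ahead of the robot, y to its left, z up, the work surface at z = 0. Lengths are in m, angles in rad, forces in N, time in s.
With the tool pointing down it reaches from about 0.25 to 0.725 m from the base axis. Payload 9.7 kg.
Tool frame: the origin (TCP) lies midway between the tips of the shut fingers; the grasp point (between the pads) lies 19 mm behind it (manip.grip_depth is the distance from the TCP to the grasp point, in m); z points along the fingers, y is the line along which they close (so a half turn about z gives the same grasp; the last joint's range is limited). The gripper opens to 85 mm and grips with 20 to 120 N. Pads are 22 mm wide; open, the fingers measure 114 mm over their backs; the gripper's body (76 mm by 85 mm) begins 54 mm behind the grasp point. The pads swing forward as they close: fully open they stand 13 mm farther back than shut.
Start: joints at [1.298, 0.087, 0.176, 1.66, 0, 1.571], TCP at [0.148, 0.53, 0.209] pointing down, gripper open.
Joint ranges: [-3.13, 3.13], [-0.85, 1.81], [-1.15, 1.24], [-2.2, 2.28], [-1.44, 1.52], [-3.14, 3.14]. Speed limits (rad/s): [2.22, 2.22, 2.57, 3.14, 3.14, 3.14].

## Interface

Orientations are given as a unit quaternion [w, x, y, z].
In Python, from rig import manip gives the robot as it stands. The module is installed in compiled form; this text tells all that it offers.
- The arm moves only by the tool play_rows, never from a script. Its argument "targets" is one flat list of numbers, 7 for each row, row after row: the finger opening in mm, from 0 to 85.4, then the shift along the world's x, y, z each as a share of 0.25 m, from -1 to 1, then the turn, a rotation vector about the world's x, y, z each as a share of 180 degrees, from -1 to 1. In form: [grip, tx, ty, tz, ax, ay, az, grip, tx, ty, tz, ax, ay, az, ...]. A call has 1 to 12 rows; each row is the pose to reach, as a shift and turn from the pose commanded when the call began, turning the shorter way round; what a row does not reach only later rows make up. A row lasts 1/12 s, in which the tool goes at most 41.7 mm and 7.16 degrees, less where a joint would pass 70% of its speed; a pose out of reach is approached as far as the arm can. A call with a number of a shift or a turn outside -1 to 1 is refused whole. A call with a gripper value outside its range is refused whole. The fingers move at their own pace and stop on an object; the grip force is fixed at half the most. Time passes only in rows, so rows that repeat a pose let the fingers close. It gives the time, the measured TCP pose, the force, the opening and the grip force at its end, in the units of the state.
- manip.get_obs(): the state, without advancing time (a new reading comes with each control period).
- manip.get_image(name): name is "scene" or "side" or "wrist"; returns the picture (400x640x3 uint8, red, green, blue); there is no depth.
- manip.camera_params(name): a dict with "mtx" (3x3 intrinsics, pixels), "rvec" (rotation vector, rad) and "tvec" (3), from world to camera coordinates, as OpenCV has them. Camera axes: x right, y down, z forward; pixel columns grow to the right and rows downward; lengths in m; the calibration is good to about 2 mm. The wrist camera is an equidistant fisheye: a pixel r from the principal point sees the ray r / f radians off the axis. A picture is of the moment at which its call begins: read the wrist's pose just before it. camera_params takes no time and is no camera call; for the wrist camera it gives the pose at the moment of the call.
- manip.hand_in(): hands the job in; it is judged then, once.
The state is a dict: "t": time; "joints": joint angles; "qd": joint speeds; "joint_efforts": joint torques, N m; "tool_pos": TCP position; "tcp_rot": TCP orientation; "ft_force": force on the tool from outside, world axes, zero at the start; "ft_torque": the same for the moment, N m; "grip_width": finger opening in m; "finger_force": force on a finger pad.
Only numpy, scipy, OpenCV 4.12 (cv2) and the standard library are available. Lean on these libraries where they do the work, as an engineer would, in place of code of your own. Each camera call takes 0.05 s, during which the arm holds its last target. There are 200 camera calls.

## Task

The tray holds grinding balls of two sizes. Stand the slotted scoop, which lies on its back, upright on the bench and let go of it; then take it again so that you can work with it, scoop up the large balls while the small ones slip through its slots and stay in the tray, and tip the large balls gently into the round dish. Finish with all large balls in the dish, all small ones in the tray and the scoop standing upright on the bench again; touch the balls with nothing but the scoop and leave the timer, the jar and the caliper where they are.

Things in the scene. Friction and masses are not known exactly. Their poses are not given: they have to be found in the camera images.
- scoop: Slotted scoop of bent 4 mm steel rod with a black upright handle; 109 mm long, 103 wide, 195 tall, 0.22 kg. Origin: in the plane of the underside, straight below the handle. z runs up along the handle, x forward out of the open mouth. At the start it lies on its back: x up, z level, roughly toward world -y, handle's centre line 32 mm above the bench. Stable on its back and on its tines.
- scoop_tips (a point): Middle of the scoop's tine tips, at x = 77 mm, y = z = 0 in its frame. The floor is 4 parallel tines along x at y = -49.5, -16.5, 16.5, 49.5 mm, 29 mm clear between them, 4 mm thick, with rounded tips and no lip. At the back (x = -30 mm) each bends up into a bar 72 mm high; cross rods join the bars at z = 46 and 70 mm; a flat guard loop at each side, z = 38 to 64 mm, reaches forward to x = 44 mm.
- scoop_grip (a point): Middle of the scoop's handle, at x = y = 0, z = 150 mm in its frame. The handle is a straight plastic bar, 18 mm wide (y) by 22 mm (x), from z = 105 to 195 mm; grip it across the 18 mm.
- tray: Fixed open sheet-metal tray with plain upright walls, 256 x 122 mm outside and 42 mm high (45 mm with the rolled rim), inside 250 mm along its x, 116 mm along its y; the inner floor is 6 mm above the bench. Origin: centre of the underside; z up. Its x axis points roughly to world +y. The balls start in the half toward +x; the first 115 mm from the -x end wall are empty at the start.
- dish: Fixed round steel dish, 160 mm across the rim, 38 mm high, inner floor 5 mm above the bench and about 120 mm across, walls flaring. Origin: centre of the underside.
- ball_large_a: Large smooth ceramic grinding ball, 40 mm across, about 0.09 kg, slippery (friction about 0.2) and rolls freely; origin at its centre. Tines pushed along the tray floor, no more than 3 mm above it, slide under it; it sinks partly between two tines and rolls along them when they slope 10 degrees or more. To go in the dish.
- ball_large_b: Large smooth ceramic grinding ball, 40 mm across, about 0.09 kg, slippery (friction about 0.2) and rolls freely; origin at its centre. Tines pushed along the tray floor, no more than 3 mm above it, slide under it; it sinks partly between two tines and rolls along them when they slope 10 degrees or more. To go in the dish.
- ball_large_c: Large smooth ceramic grinding ball, 40 mm across, about 0.09 kg, slippery (friction about 0.2) and rolls freely; origin at its centre. Tines pushed along the tray floor, no more than 3 mm above it, slide under it; it sinks partly between two tines and rolls along them when they slope 10 degrees or more. To go in the dish.
- ball_small_a: Small smooth ceramic grinding ball, 20 mm across, about 12 g, same look; origin at its centre. To stay in the tray.
- ball_small_b: Small smooth ceramic grinding ball, 20 mm across, about 12 g, same look; origin at its centre. To stay in the tray.
- ball_small_c: Small smooth ceramic grinding ball, 20 mm across, about 12 g, same look; origin at its centre. To stay in the tray.
- ball_small_d: Small smooth ceramic grinding ball, 20 mm across, about 12 g, same look; origin at its centre. To stay in the tray.
- lab_timer: Bystander: bench timer, 60 x 66 x 20 mm, loose, behind the work. Origin: centre of the underside.
- sample_jar: Bystander: jar with dark lid, 44 mm across, 105 mm tall, loose, behind the work. Origin: centre of the underside.
- caliper: Bystander: digital caliper lying flat, 66 x 236 x 14 mm, loose, at the right of the dish. Origin: centre of the underside.

How it is judged:
By the outcome, as a careful person would: the job done as asked, in the order asked, and still so for the second after the job is handed in, with the robot touching nothing.
It also fails if it takes over 67 s, if anything falls off the work surface, if the arm or the gripper's body presses on something with over 40 N, if the wrist force passes 120 N, or if a joint passes its speed limit or range.

## Working session

There is one attempt and no reset: what is moved stays moved. The work goes in short steps, Python scripts to look and compute and a tool call to move; the robot and the scene stay as the last step left them, time stands still between calls to the robot, and variables do not carry over. Pictures are saved under pics/ and viewed, at most 10 in all, crops included, and the job is handed in when it is done.

Besides the shell and the picture viewer there is one more tool, called after "Emit:" in YAML: its name, and indented under it one key for each argument. play_rows: Moves the arm, as the interface text tells. Its arguments: {"type":"object","properties":{"targets":{"type":"array"}},"required":["targets"]}

```bash
mkdir -p pics; cat > h.py <<'E'
import numpy as np, cv2
from rig import manip
from scipy.spatial.transform import Rotation as R
def cam(n):
    p=manip.camera_params(n); Rm=cv2.Rodrigues(np.array(p["rvec"],float))[0]; t=np.array(p["tvec"],float).ravel()
    return np.array(p["mtx"],float),Rm,t
def ray(n,u,v,c=None):
    K,Rm,t=c or cam(n); x=(u-K[0,2])/K[0,0]; y=(v-K[1,2])/K[1,1]
    if n=="wrist":
        r=np.hypot(x,y); s=np.sin(r)/max(r,1e-9); d=np.array([x*s,y*s,np.cos(r)])
    else: d=np.array([x,y,1.])
    return -Rm.T@t, Rm.T@d
def onz(n,u,v,z,c=None):
    o,d=ray(n,u,v,c); return o+d*(z-o[2])/d[2]
def shot(n,f=None):
    im=np.array(manip.get_image(n))[:,:,::-1].copy()
    if f: cv2.imwrite("pics/"+f,im)
    return im
def proj(n,P):
    K,Rm,t=cam(n); q=Rm@np.array(P)+t; q=K@q; return q[:2]/q[2]
def st():
    o=manip.get_obs(); print("t",round(o["t"],2),"pos",np.round(o["tool_pos"],4),"q",np.round(o["tcp_rot"],4),"J",np.round(o["joints"],3),"F",np.round(o["ft_force"],1),"w",round(o["grip_width"],4),"ff",np.round(o["finger_force"],1)); return o
E
python3 - <<'E'
from h import *
o=st(); print(manip.grip_depth)
for n in ("scene","side","wrist"):
    shot(n,n+"0.png"); K,Rm,t=cam(n); print(n,K[0,0],K[0,2],K[1,2],-Rm.T@t,Rm[2])
E
```

```text
t 0.0 pos [0.1481 0.5294 0.2079] q [-1.000e-04  1.360e-01  9.907e-01 -7.000e-04] J [ 1.298  0.087  0.175  1.66  -0.     1.571] F [-1.  -0.7  0.6] w 0.0855 ff 0.0
0.0187
scene 425.1379688832239 320.7990127771946 197.90636642832354 [ 0.00198984 -1.05393564  1.00535321] [ 0.36128844  0.66431789 -0.65433356]
side 437.48196949134547 318.49711687109783 199.04852787301076 [ 0.5764692  -1.53296119  1.34091467] [-0.04227499  0.74943201 -0.66073027]
wrist 309.70691628693146 316.082386286179 194.23120139688635 [0.086736   0.54738575 0.37332877] [ 0.24832034 -0.07009988 -0.9661382 ]
```

View pics/scene0.png

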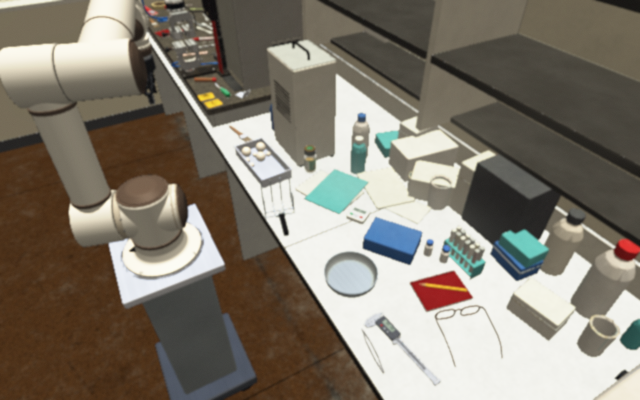

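View pics/side0.png

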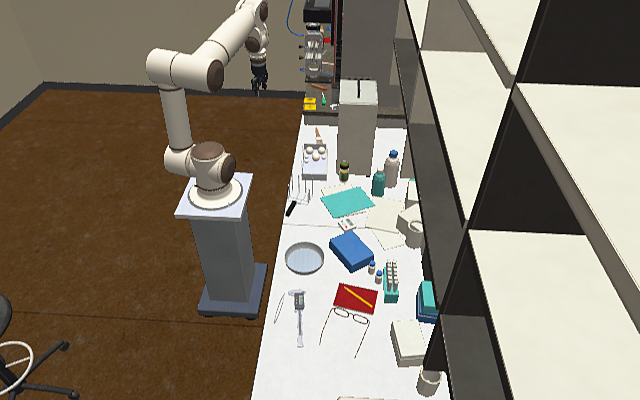

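The scene view shows the tray near (262,160), the scoop behind it with its black handle at (283,222), the dish at (350,273) and the caliper at (400,345). The side view shows the same layout, with the handle at (290,209). The timer is near (357,214) and the jar near (310,157) in the scene view.

```bash
python3 - <<'E'
from h import *
a=cv2.imread("pics/scene0.png")[125:300,220:390]; b=cv2.imread("pics/side0.png")[120:280,265:365]
a=cv2.resize(a,None,fx=3.4,fy=3.4,interpolation=cv2.INTER_CUBIC)
b=cv2.resize(b,None,fx=595/160/2*1,fy=595/160/2,interpolation=cv2.INTER_CUBIC)
c=np.zeros((595,800,3),np.uint8); c[:a.shape[0],:a.shape[1]]=a; c[:b.shape[0],600:600+b.shape[1]]=b[:,:200]
cv2.imwrite("pics/crop0.png",c)
E
```

```text
(no output)
```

View pics/crop0.png

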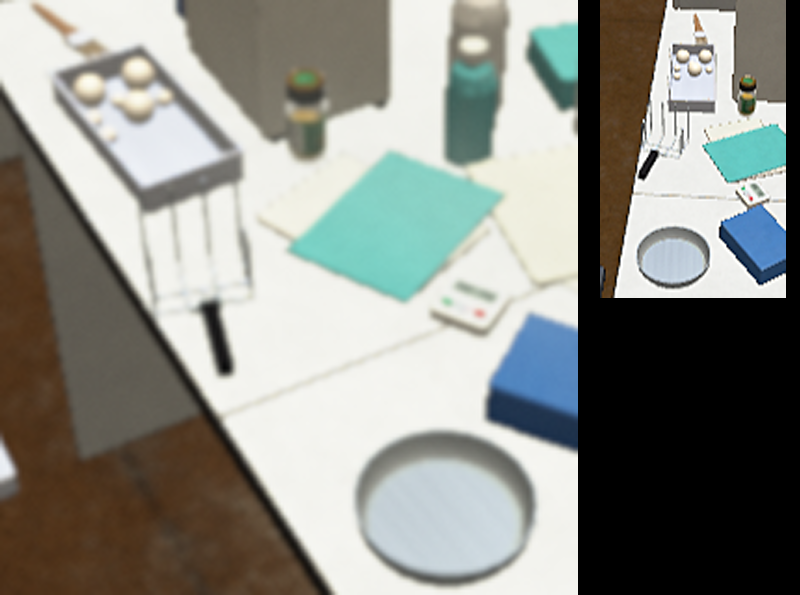

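View pics/wrist0.png

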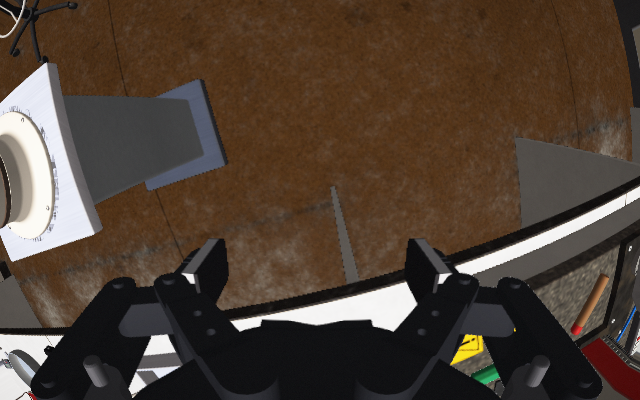

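The crop shows three large balls at about (88,87), (138,70) and (138,102), and small ones at about (95,117), (109,133), (165,97) and (120,100). The tray's rim corners are near (55,78), (143,47), (240,150) and (148,195), and the handle runs from (210,303) to (226,372). The wrist camera sees mostly floor.

```bash
python3 - <<'E'
from h import *
print("tray corners z=.045"); 
for c in [(55,76),(143,46),(241,150),(147,193)]:
    u,v=220+c[0]/3.4,125+c[1]/3.4; print(np.round(onz("scene",u,v,.045),4))
for n,box in (("scene",(200,270,245,300)),("side",(195,220,278,303))):
    im=cv2.imread(f"pics/{n}0.png"); y0,y1,x0,x1=box; s=im[y0:y1,x0:x1]
    m=(s.max(2)<60).astype(np.uint8); k,l,stt,ce=cv2.connectedComponentsWithStats(m)
    for i in range(1,k):
        if stt[i,4]>25:
            ys,xs=np.nonzero(l==i); P=np.c_[xs+x0,ys+y0].astype(float); c=P.mean(0); ax=np.linalg.svd(P-c)[2][0]; t=(P-c)@ax
            print(n,stt[i,4],c,"ends",[np.round(onz(n,*(c+ax*q),.032),4) for q in (t.min(),t.max())],np.round(onz(n,*c,.032),4))
# balls
im=cv2.imread("pics/scene0.png"); h=cv2.cvtColor(im,cv2.COLOR_BGR2HSV)
g=cv2.resize(im[130:190,225:300],None,fx=4,fy=4,interpolation=cv2.INTER_CUBIC)
for name,cs,z in (("L",[(88,87),(138,70),(138,102)],.026),("S",[(95,117),(109,133),(165,97),(119,100)],.016)):
    for c in cs: print(name,np.round(onz("scene",220+c[0]/3.4,125+c[1]/3.4,z),4))
# dish: rim ellipse ends
for c,z in (((357,495),.038),((534,505),.038),((445,431),.038),((445,582),.0)): print("dish",np.round(onz("scene",220+c[0]/3.4,125+c[1]/3.4,z),4))
# cross bar/ bottoms of uprights
for c in [(158,306),(251,294)]: print("guard",np.round(onz("scene",220+c[0]/3.4,125+c[1]/3.4,.0),4))
E
```

```text
tray corners z=.045
[0.3847 0.3573 0.045 ]
[0.5006 0.3665 0.045 ]
[0.5136 0.12   0.045 ]
[0.3933 0.1003 0.045 ]
scene 183 [274.59016393 237.26775956] ends [array([0.3202, 0.0448, 0.032 ]), array([ 0.3201, -0.3103,  0.032 ])] [ 0.3201 -0.1615  0.032 ]
scene 61 [283.6557377 224.       ] ends [array([ 0.3822, -0.0766,  0.032 ]), array([ 0.3588, -0.1661,  0.032 ])] [ 0.3706 -0.121   0.032 ]
side 70 [290.48571429 207.9       ] ends [array([ 0.3857, -0.0675,  0.032 ]), array([ 0.3603, -0.1643,  0.032 ])] [ 0.3729 -0.1163  0.032 ]
L [0.4185 0.344  0.026 ]
L [0.4845 0.3485 0.026 ]
L [0.4586 0.2864 0.026 ]
S [0.4075 0.2964 0.016 ]
S [0.4101 0.2589 0.016 ]
S [0.4954 0.294  0.016 ]
S [0.4451 0.3149 0.016 ]
dish [ 0.3916 -0.3605  0.038 ]
dish [ 0.5176 -0.4426  0.038 ]
dish [ 0.4958 -0.3349  0.038 ]
dish [ 0.4261 -0.4503  0.    ]
guard [ 0.3495 -0.0212  0.    ]
guard [ 0.4401 -0.0509  0.    ]
```

Emit:
play_rows:
  targets: [85,0.35,-0.5,0.1,0,0,-0.12,85,0.6,-1,0.1,0,0,-0.25,85,0.6,-1,0.1,0,0,-0.25,85,0.6,-1,0.1,0,0,-0.25,85,0.6,-1,0.1,0,0,-0.25,85,0.6,-1,0.1,0,0,-0.25,85,0.6,-1,0.1,0,0,-0.25,85,0.6,-1,0.1,0,0,-0.25]

```text
t: 0.82
tool_pos: [0.3007, 0.2749, 0.2345]
tcp_rot: [0.001, 0.508, 0.861, 0.0]
ft_force: [0.2, -0.4, -0.7]
grip_width: 0.0846
finger_force: 0.0
```

Emit:
play_rows:
  targets: [85,0.2,-1,0.1,0,0,-0.245,85,0.2,-1,0.1,0,0,-0.245,85,0.2,-1,0.1,0,0,-0.245,85,0.2,-1,0.1,0,0,-0.245,85,0.2,-1,0.1,0,0,-0.245,85,0.2,-1,0.1,0,0,-0.245,85,0.2,-1,0.1,0,0,-0.245,85,0.2,-1,0.1,0,0,-0.245]

```text
t: 1.48
tool_pos: [0.3485, 0.0276, 0.2587]
tcp_rot: [0.0, 0.794, 0.608, 0.0]
ft_force: [0.3, 0.3, -0.3]
grip_width: 0.0852
finger_force: 0.0
```

```bash
cat >> h.py <<'E'
def goto(p,q,o=None):
    o=o or manip.get_obs(); d=(np.array(p)-o["tool_pos"])/.25
    a=lambda q:R.from_quat(np.roll(q,-1))
    r=((q if isinstance(q,R) else a(q))*a(o["tcp_rot"]).inv()).as_rotvec()/np.pi
    print("row",np.round(d,3),np.round(r,4))
E
python3 - <<'E'
from h import *
o=st(); shot("wrist","w1.png")
y=np.deg2rad(-14.7); Y=np.array([np.cos(y),np.sin(y),0]); Z=np.array([0,0,-1.]); X=np.cross(Y,Z)
goto([.3718,-.1185,.15],R.from_matrix(np.c_[X,Y,Z]),o)
for c in [(432,305),(512,300),(470,330),(290,250),(400,300),(220,412),(290,160)]: print(c,np.round(onz("scene",220+c[0]/3.4,125+c[1]/3.4,0.0),3))
E
```

```text
t 1.48 pos [0.3485 0.0276 0.2587] q [1.000e-04 7.938e-01 6.082e-01 1.000e-04] J [ 0.079 -0.356 -0.119  1.808 -0.     1.913] F [ 0.3  0.3 -0.3] w 0.0852 ff 0.0
row [ 0.093 -0.584 -0.435] [0.     0.0001 0.0021]
(432, 305) [ 0.594 -0.155  0.   ]
(512, 300) [ 0.669 -0.188  0.   ]
(470, 330) [ 0.608 -0.205  0.   ]
(290, 250) [ 0.507 -0.009  0.   ]
(400, 300) [ 0.569 -0.133  0.   ]
(220, 412) [ 0.343 -0.184  0.   ]
(290, 160) [0.578 0.131 0.   ]
```

View pics/w1.png

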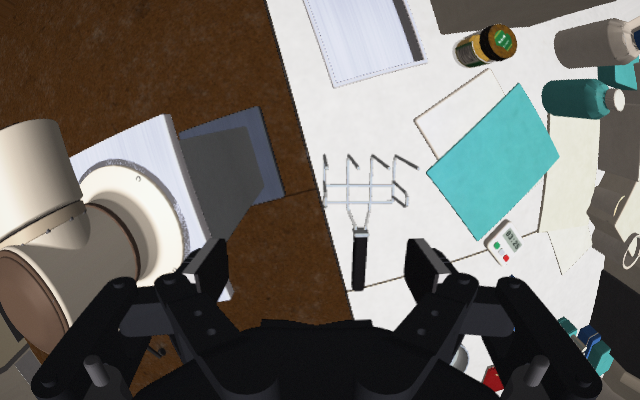

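The wrist view shows the handle from about (361,232) to (359,290), the uprights (cross rods at y≈185–205), the tray's near corners at (335,87) and (426,63), and the timer at (505,242).

```bash
python3 - <<'E'
from h import *
im=cv2.imread("pics/w1.png"); s=im[225:295,335:385]; m=(s.max(2)<70).astype(np.uint8)
k,l,stt,ce=cv2.connectedComponentsWithStats(m); i=1+np.argmax(stt[1:,4]); ys,xs=np.nonzero(l==i); P=np.c_[xs+335,ys+225].astype(float); c=P.mean(0); ax=np.linalg.svd(P-c)[2][0]; t=(P-c)@ax
print(stt[i]); e=[onz("wrist",*(c+ax*q),.036) for q in (t.min(),t.max())]; print(np.round(e,4),np.linalg.norm(e[0]-e[1]),np.round((e[0]+e[1])/2,4))
for p in [(335,87),(426,63)]: print(np.round(onz("wrist",*p,.045),4))
E
```

```text
[ 17  12  15  54 673]
[[ 0.3823 -0.082   0.036 ]
 [ 0.3612 -0.1647  0.036 ]] 0.08541638855224544 [ 0.3717 -0.1234  0.036 ]
[0.3965 0.1179 0.045 ]
[0.5172 0.124  0.045 ]
```

Emit:
play_rows:
  targets: [85,0.04,-0.3,-0.2,0,0,0.001,85,0.092,-0.594,-0.4,0,0,0.002,85,0.092,-0.594,-0.5,0,0,0.002,85,0.092,-0.594,-0.65,0,0,0.002,85,0.092,-0.594,-0.8,0,0,0.002,85,0.092,-0.594,-0.92,0,0,0.002,60,0.092,-0.594,-0.975,0,0,0.002,10,0.092,-0.594,-0.975,0,0,0.002,10,0.092,-0.594,-0.975,0,0,0.002,10,0.092,-0.594,-0.975,0,0,0.002,10,0.092,-0.594,-0.975,0,0,0.002,10,0.092,-0.594,-0.975,0,0,0.002]

```text
t: 2.53
tool_pos: [0.3729, -0.1187, 0.0174]
tcp_rot: [0.002, 0.79, 0.614, 0.001]
ft_force: [0.3, -0.5, 0.5]
grip_width: 0.0148
finger_force: 59.0
```

```bash
python3 - <<'E'
from h import *
st()
E
```

```text
t 2.53 pos [ 0.3729 -0.1187  0.0174] q [0.0016 0.7895 0.6137 0.001 ] J [-0.308 -0.295 -0.543  1.319 -0.     1.512] F [ 0.3 -0.5  0.5] w 0.0148 ff 59.0
```

```bash
python3 - <<'E'
from h import *
o=st(); ps=np.deg2rad(-10); Z=np.array([np.cos(ps),np.sin(ps),0]); X=np.array([0,0,-1.]); Y=np.cross(Z,X)
T=R.from_matrix(np.c_[X,Y,Z]); g=np.array([.46,-.08,.2]); goto(g+.0187*Z,T,o)
A=R.from_quat(np.roll(o["tcp_rot"],-1)); v=(T*A.inv()).as_rotvec()
for f in (.25,.5,.75): print(f,np.round((R.from_rotvec(v*f)*A).as_matrix()[:,[0,2]].T,2))
E
```

```text
t 2.53 pos [ 0.3729 -0.1187  0.0174] q [0.0016 0.7895 0.6137 0.001 ] J [-0.308 -0.295 -0.543  1.319 -0.     1.512] F [ 0.3 -0.5  0.5] w 0.0148 ff 59.0
row [0.422 0.142 0.731] [-0.4614 -0.2968  0.4015]
0.25 [[-0.02  0.94 -0.33]
 [ 0.28 -0.31 -0.91]]
0.5 [[-0.17  0.73 -0.66]
 [ 0.59 -0.46 -0.66]]
0.75 [[-0.17  0.38 -0.91]
 [ 0.85 -0.41 -0.33]]
```

Emit:
play_rows:
  targets: [10,0,0,0.1,0,0,0,10,0,0,0.25,0,0,0,10,0.03,0.01,0.4,0,0,0,10,0.06,0.02,0.54,-0.023,-0.0148,0.02,10,0.1,0.03,0.64,-0.046,-0.0297,0.04,10,0.13,0.04,0.7,-0.069,-0.0445,0.06,10,0.17,0.05,0.731,-0.092,-0.0594,0.08,10,0.2,0.06,0.731,-0.115,-0.0742,0.1,10,0.23,0.07,0.731,-0.138,-0.089,0.12,10,0.26,0.08,0.731,-0.1615,-0.104,0.1405,10,0.29,0.09,0.731,-0.1846,-0.119,0.1606,10,0.32,0.1,0.731,-0.2076,-0.1336,0.1807]

```text
t: 3.53
tool_pos: [0.4516, -0.093, 0.1996]
tcp_rot: [0.374, 0.531, 0.76, -0.032]
ft_force: [0.6, -0.3, -2.6]
grip_width: 0.0144
finger_force: 59.8
```

```bash
python3 - <<'E'
from h import *
o=st(); ps=np.deg2rad(-10); Z=np.array([np.cos(ps),np.sin(ps),0]); X=np.array([0,0,-1.]); Y=np.cross(Z,X)
T=R.from_matrix(np.c_[X,Y,Z]); g=np.array([.46,-.08,.2]); goto(g+.0187*Z,T,o)
E
```

```text
t 3.53 pos [ 0.4516 -0.093   0.1996] q [ 0.374   0.5312  0.7596 -0.0321] J [ 0.153 -0.795 -0.695  1.101 -0.549  1.209] F [ 0.6 -0.3 -2.6] w 0.0144 ff 59.8
row [0.107 0.039 0.002] [-0.2532 -0.1625  0.2205]
```

Emit:
play_rows:
  targets: [10,0.04,0.0,0.002,-0.0253,-0.01625,0.022,10,0.08,0.0,0.002,-0.0506,-0.0325,0.0441,10,0.12,0.0,0.002,-0.076,-0.0487,0.0661,10,0.16,0.0,0.002,-0.1013,-0.065,0.0882,10,0.2,0.0,0.002,-0.1266,-0.0812,0.11,10,0.24,0.0,0.002,-0.152,-0.0975,0.1323,10,0.267,0.0,0.002,-0.1772,-0.1137,0.1543,10,0.267,0.0,0.002,-0.2026,-0.13,0.1764,10,0.267,0.0,0.002,-0.228,-0.1462,0.1984,10,0.267,0.0,0.002,-0.2532,-0.1625,0.2205,10,0.267,0.0,0.002,-0.2532,-0.1625,0.2205]

```text
t: 4.45
tool_pos: [0.6316, -0.0906, 0.267]
tcp_rot: [0.661, 0.098, 0.741, -0.067]
ft_force: [0.7, 0.7, -3.1]
grip_width: 0.0147
finger_force: 60.7
```

```bash
python3 - <<'E'
from h import *
o=st(); ps=np.deg2rad(-10); Z=np.array([np.cos(ps),np.sin(ps),0]); X=np.array([0,0,-1.]); Y=np.cross(Z,X)
T=R.from_matrix(np.c_[X,Y,Z]); g=np.array([.5,-.09,.15]); goto(g+.0187*Z,T,o)
a=shot("scene"); b=shot("wrist")
a=cv2.resize(a[80:300,200:400],None,fx=2,fy=2); c=np.zeros((600,800,3),np.uint8); c[:440,:400]=a; w=cv2.resize(b,(400,250)); c[:250,400:]=w; s=shot("side")[100:280,240:440]; c[250:250+350,400:789]=cv2.resize(s,(389,350)); cv2.imwrite("pics/m1.png",c)
E
```

```text
t 4.45 pos [ 0.6316 -0.0906  0.267 ] q [ 0.6612  0.0982  0.7408 -0.0666] J [-0.06  -0.848 -1.146 -0.18  -0.171  0.052] F [ 0.7  0.7 -3.1] w 0.0147 ff 60.7
row [-0.453 -0.011 -0.468] [-0.0173 -0.0345  0.0189]
```

View pics/m1.png

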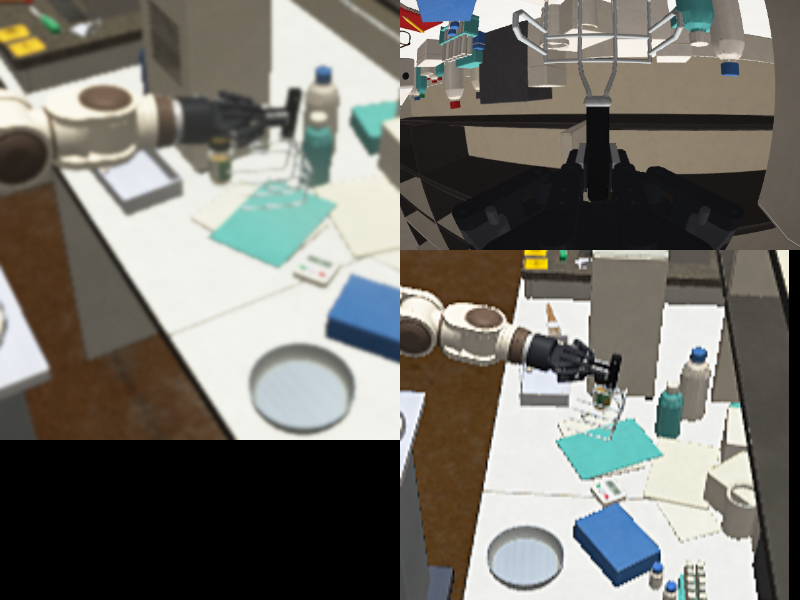

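The composite shows the scoop held almost upright but too high. Joints 2 and 3 are at their limits, so I'll fit the kinematics and find a reachable standing pose.

```bash
cat > kin.py <<'E'
import numpy as np
from scipy.optimize import least_squares
from scipy.spatial.transform import Rotation as R
J=np.array([[1.298,.087,.175,1.66,0,1.571],[.079,-.356,-.119,1.808,0,1.913],[-.308,-.295,-.543,1.319,0,1.512],[.153,-.795,-.695,1.101,-.549,1.209],[-.06,-.848,-1.146,-.18,-.171,.052]])
P=np.array([[.1481,.5294,.2079],[.3485,.0276,.2587],[.3729,-.1187,.0174],[.4516,-.093,.1996],[.6316,-.0906,.267]])
Q=[[-1e-4,.136,.9907,-7e-4],[1e-4,.7938,.6082,1e-4],[.0016,.7895,.6137,.001],[.374,.5312,.7596,-.0321],[.6612,.0982,.7408,-.0666]]
QR=[R.from_quat(np.roll(q,-1)) for q in Q]
B=R.from_matrix(np.array([[0,0,1],[0,-1,0],[1,0,0]]).T)  # placeholder tool base
def rot(j,s5,s6,C):
    A=R.from_euler('z',j[0])*R.from_euler('y',j[1]-j[2]+j[3])
    return A,A*R.from_euler('z',s5*j[4])*R.from_euler('x',s6*j[5])*C
best=None
for s5 in (1,-1):
    for s6 in (1,-1):
        C=[ (R.from_euler('z',j[0])*R.from_euler('y',j[1]-j[2]+j[3])*R.from_euler('z',s5*j[4])*R.from_euler('x',s6*j[5])).inv()*q for j,q in zip(J,QR)]
        e=sum((c*C[0].inv()).magnitude() for c in C)
        if best is None or e<best[0]: best=(e,s5,s6,C[0])
e,s5,s6,C=best
def fk(j,p):
    a0,h,L1,L2,d4,T=p; A,E=rot(j,s5,s6,C); f=j[1]-j[2]
    w=np.array([a0+L1*np.sin(j[1])+L2*np.cos(f),0,h+L1*np.cos(j[1])-L2*np.sin(f)])
    return R.from_euler('z',j[0]).apply(w)+A.apply([d4,0,0])+E.as_matrix()[:,2]*T, E
s=least_squares(lambda p:np.r_[np.ravel([fk(j,p)[0]-x for j,x in zip(J,P)])*100,(p-[0,.4,.4,.4,.1,.2])*.003],[0,.4,.4,.4,.1,.2]); prm=s.x
lo=np.array([-3.13,-.85,-1.15,-2.2,-1.44,-3.14]);hi=np.array([3.13,1.81,1.24,2.28,1.52,3.14])
def ik(p,E,seed=None):
    bs=None
    for sd in ([seed] if seed is not None else [])+[J[2],J[1],[0,.3,-.8,0,0,0],[0,.3,-.5,1,1,0],[0,.3,-.5,1,-1,0],[0,0,-.5,1.5,0,-1.5]]:
        r=least_squares(lambda j:np.r_[(fk(j,prm)[0]-p)*10,(fk(j,prm)[1].inv()*E).as_rotvec()],np.clip(sd,lo+.01,hi-.01),bounds=(lo,hi))
        if bs is None or r.cost<bs.cost: bs=r
    return bs.x,np.sqrt(2*bs.cost)
if __name__=="__main__":
    print("rot err",e,s5,s6,"prm",np.round(prm,4),"res",s.cost,np.round([fk(j,prm)[0]-x for j,x in zip(J,P)],4))
    for ps in (-10,-40,-60):
        for x in (.5,.55,.6):
            for y in (-.09,-.03):
                a=np.deg2rad(ps);Z=np.array([np.cos(a),np.sin(a),0]);X=np.array([0,0,-1.]);Y=np.cross(Z,X)
                j,er=ik(np.array([x,y,.147])+.019*Z,R.from_matrix(np.c_[X,Y,Z])); print(ps,x,y,np.round(j,2),round(er,3))
E
python3 kin.py
```

```text
rot err 0.002337100835697962 1 1 prm [-0.0075  0.1994  0.4214  0.526   0.1491  0.3094] res 1.1933610845750855 [[ 0.0007  0.0026 -0.001 ]
 [ 0.0072  0.0006  0.0007]
 [-0.0093  0.003  -0.0024]
 [ 0.0057  0.0001 -0.0004]
 [-0.0058  0.0002  0.0032]]
-10 0.5 -0.09 [-0.64 -0.85 -1.15  0.21  0.85 -0.33] 0.572
-10 0.5 -0.03 [ 0.44 -0.85 -1.15  0.24 -0.93  0.38] 0.504
-10 0.55 -0.09 [ 0.05 -0.85 -1.15  0.11 -0.41  0.13] 0.447
-10 0.55 -0.03 [ 0.24 -0.85 -1.15  0.12 -0.56  0.2 ] 0.415
-10 0.6 -0.09 [-0.09 -0.66 -1.15 -0.19 -0.12  0.03] 0.316
-10 0.6 -0.03 [ 0.22 -0.5  -1.15 -0.4  -0.56  0.12] 0.299
-40 0.5 -0.09 [ 0.4  -0.49 -1.15 -0.25 -1.24  0.38] 0.218
-40 0.5 -0.03 [ 0.54 -0.37 -1.15 -0.43 -1.34  0.34] 0.138
-40 0.55 -0.09 [ 0.3   0.06 -1.15 -1.26 -1.04 -0.05] 0.049
-40 0.55 -0.03 [ 0.45 -0.02 -1.14 -1.12 -1.14  0.  ] 0.0
-40 0.6 -0.09 [ 0.25  0.04 -1.07 -1.12 -0.95  0.  ] 0.0
-40 0.6 -0.03 [ 0.39  0.08 -1.03 -1.11 -1.09  0.  ] 0.0
-60 0.5 -0.09 [ 0.42  0.02 -1.1  -1.12 -1.44  0.  ] 0.03
-60 0.5 -0.03 [ 0.56  0.63 -0.2   2.28 -1.44  3.11] 0.1
-60 0.55 -0.09 [ 0.38  0.14 -0.97 -1.1  -1.43  0.  ] 0.0
-60 0.55 -0.03 [ 0.49  0.13 -0.98 -1.11 -1.44  0.  ] 0.1
-60 0.6 -0.09 [ 0.34  0.22 -0.86 -1.08 -1.39  0.  ] 0.0
-60 0.6 -0.03 [ 0.45  0.23 -0.84 -1.07 -1.44  0.  ] 0.056
```

```bash
python3 - <<'E'
s=open('kin.py').read()
s=s.replace("a0,h,L1,L2,d4,T=p;","a0,h,L1,L2,d4,T,b=p;").replace("L2*np.cos(f),0,h+","L2*np.cos(f)+b*np.sin(f),0,h+").replace("-L2*np.sin(f)])","-L2*np.sin(f)+b*np.cos(f)])").replace(".4,.4,.4,.1,.2]",".4,.4,.4,.1,.2,0]")
i=s.index("    for ps in"); s=s[:i]+'''    from h import *
    o=st(); j=np.array(o["joints"])
    def tgt(x,y,z,ps):
        a=np.deg2rad(ps);Z=np.array([np.cos(a),np.sin(a),0]);X=np.array([0,0,-1.]);Y=np.cross(Z,X); return np.array([x,y,z])+.0187*Z,R.from_matrix(np.c_[X,Y,Z])
    for ps in (-45,-60,-75):
        for x,y in ((.48,-.19),(.5,-.19),(.52,-.19),(.5,-.16),(.5,-.12)):
            p,E=tgt(x,y,.147,ps); q,er=ik(p,E); print(ps,x,y,np.round(q,2),round(er,3))
    p,E=tgt(.5,-.19,.2,-60); A=R.from_quat(np.roll(o["tcp_rot"],-1)); v=(E*A.inv()).as_rotvec()
    goto(p,E,o)
    for f in np.linspace(0,1,8):
        j,er=ik(o["tool_pos"]+f*(p-o["tool_pos"]),R.from_rotvec(v*f)*A,j); print(np.round(j,2),round(er,3))
'''
open('kin.py','w').write(s)
E
python3 kin.py
```

```text
rot err 0.002337100835697962 1 1 prm [-5.000e-04  1.603e-01  4.199e-01  5.194e-01  1.437e-01  3.081e-01
  3.570e-02] res 0.00048640392431248533 [[-0.     -0.0001  0.0001]
 [-0.0001  0.      0.    ]
 [ 0.0001  0.     -0.    ]
 [ 0.0001 -0.0001 -0.0002]
 [-0.0001  0.0001  0.    ]]
t 4.6 pos [ 0.6309 -0.0932  0.2661] q [ 0.6602  0.103   0.7409 -0.0677] J [-0.061 -0.848 -1.146 -0.177 -0.178  0.058] F [-0.8 -0.2 -2.6] w 0.0144 ff 60.7
-45 0.48 -0.19 [ 0.16 -0.69 -1.15  0.04 -1.11  0.43] 0.311
-45 0.5 -0.19 [ 0.14 -0.61 -1.15 -0.11 -1.09  0.36] 0.281
-45 0.52 -0.19 [ 0.13 -0.52 -1.15 -0.29 -1.07  0.29] 0.245
-45 0.5 -0.16 [ 0.23 -0.6  -1.15 -0.11 -1.16  0.4 ] 0.257
-45 0.5 -0.12 [ 0.33 -0.57 -1.15 -0.12 -1.24  0.43] 0.217
-60 0.48 -0.19 [ 0.2  -0.44 -1.15 -0.33 -1.33  0.37] 0.133
-60 0.5 -0.19 [ 0.19 -0.29 -1.15 -0.66 -1.31  0.19] 0.098
-60 0.52 -0.19 [ 0.17 -0.08 -1.15 -1.09 -1.25 -0.02] 0.034
-60 0.5 -0.16 [ 0.26 -0.29 -1.15 -0.65 -1.36  0.21] 0.075
-60 0.5 -0.12 [ 0.36 -0.23 -1.15 -0.76 -1.43  0.16] 0.039
-75 0.48 -0.19 [ 0.21 -0.11 -1.15 -1.04 -1.44  0.  ] 0.079
-75 0.5 -0.19 [ 0.2  -0.05 -1.1  -1.05 -1.44  0.  ] 0.07
-75 0.52 -0.19 [ 0.19  0.01 -1.04 -1.05 -1.44  0.  ] 0.062
-75 0.5 -0.16 [ 0.27  0.6  -0.21  2.28 -1.44  3.09] 0.121
-75 0.5 -0.12 [ 0.36  0.58 -0.25  2.28 -1.44  3.11] 0.036
row [-0.486 -0.452 -0.264] [-0.0328 -0.0241 -0.2558]
[-0.06 -0.85 -1.15 -0.18 -0.18  0.06] 0.0
[ 0.02 -0.85 -1.15 -0.16 -0.4   0.08] 0.047
[ 0.07 -0.85 -1.15 -0.13 -0.57  0.11] 0.071
[ 0.11 -0.82 -1.15 -0.13 -0.73  0.14] 0.088
[ 0.15 -0.76 -1.15 -0.18 -0.9   0.16] 0.096
[ 0.17 -0.68 -1.15 -0.25 -1.04  0.18] 0.094
[ 0.18 -0.59 -1.15 -0.35 -1.16  0.18] 0.085
[ 0.18 -0.49 -1.15 -0.5  -1.27  0.16] 0.071
```

```bash
cat > g.py <<'E'
from kin import *
def tgt(x,y,z,ps):
    a=np.deg2rad(ps);Z=np.array([np.cos(a),np.sin(a),0]);X=np.array([0,0,-1.]);Y=np.cross(Z,X); return np.array([x,y,z])+.0187*Z,R.from_matrix(np.c_[X,Y,Z])
if __name__=="__main__":
  out=[]
  for x in (.48,.51):
    for y in (-.2,-.15,-.1,-.05,0):
      b=np.degrees(np.arctan2(y,x))
      for r in (-60,-52,60,68):
        q,er=ik(*tgt(x,y,.147,b+r)); out.append((er,x,y,b+r,q))
  out.sort(key=lambda t:t[0])
  for t in out[:14]: print(round(t[0],3),t[1],t[2],round(t[3]),np.round(t[4],2))
E
python3 g.py
```

```text
0.0 0.48 -0.15 43 [-0.91  0.54 -0.32  2.27  1.48 -3.14]
0.0 0.48 -0.1 48 [-0.83  0.53 -0.35  2.26  1.47 -3.14]
0.0 0.48 -0.05 54 [-0.74  0.52 -0.37  2.26  1.46 -3.14]
0.0 0.48 0 60 [-0.64  0.51 -0.37  2.26  1.45 -3.14]
0.0 0.51 0 60 [-0.6   0.55 -0.31  2.28  1.49 -3.14]
0.0 0.51 -0.05 54 [-0.7   0.56 -0.3   2.28  1.5  -3.14]
0.001 0.51 -0.1 49 [-0.78  0.56 -0.28  2.28  1.5  -3.13]
0.001 0.48 -0.2 37 [-0.98  0.56 -0.28  2.28  1.51 -3.13]
0.001 0.51 -0.15 44 [-0.86  0.58 -0.26  2.28  1.52 -3.11]
0.007 0.48 0 68 [-0.63  0.57 -0.26  2.28  1.33 -3.11]
0.007 0.48 -0.05 62 [-0.73  0.57 -0.26  2.28  1.33 -3.11]
0.009 0.48 -0.1 56 [-0.82  0.58 -0.24  2.28  1.34 -3.1 ]
0.012 0.48 -0.15 51 [-0.9   0.59 -0.21  2.28  1.36 -3.09]
0.013 0.51 0 68 [-0.59  0.6  -0.2   2.28  1.37 -3.08]
```

```bash
cat > g2.py <<'E'
from kin import *
def up(x,y,z,seed):
    def f(j):
        p,E=fk(j,prm); M=E.as_matrix(); return np.r_[(p-.0187*M[:,2]-[x,y,z])*10,M[:,0]-[0,0,-1]]
    r=least_squares(f,np.clip(seed,lo+.03,hi-.03),bounds=(lo+.02,hi-.02)); return r.x,np.sqrt(2*r.cost)
if __name__=="__main__":
  for x in (.42,.45,.48,.51):
    for y in (-.2,-.1,-.03):
      b=np.arctan2(y,x)
      for s in (1,-1):
        q,er=up(x,y,.15,[b-s*.5,-.3,-1.1,-.6,s*1.1,0]); Z=fk(q,prm)[1].as_matrix()[:,2]
        print(x,y,s,round(er,3),np.round(q,2),"psi",round(np.degrees(np.arctan2(Z[1],Z[0]))))
E
python3 g2.py
```

```text
0.42 -0.2 1 0.045 [-1.11 -0.51 -1.13  0.07  1.5  -0.69] psi 23
0.42 -0.2 -1 0.101 [ 0.22 -0.6  -1.13  0.2  -1.42  0.73] psi -71
0.42 -0.1 1 0.057 [-0.97 -0.63 -1.13  0.45  1.5  -0.94] psi 32
0.42 -0.1 -1 0.122 [ 0.49 -0.72 -1.13  0.53 -1.42  0.93] psi -57
0.42 -0.03 1 0.06 [-0.83 -0.67 -1.13  0.55  1.5  -1.02] psi 41
0.42 -0.03 -1 0.127 [ 0.67 -0.75 -1.13  0.62 -1.42  1.  ] psi -47
0.45 -0.2 1 0.029 [-1.04 -0.36 -1.13 -0.35  1.5  -0.42] psi 26
0.45 -0.2 -1 0.077 [ 0.2  -0.48 -1.13 -0.12 -1.42  0.53] psi -71
0.45 -0.1 1 0.047 [-0.9  -0.53 -1.13  0.12  1.5  -0.72] psi 36
0.45 -0.1 -1 0.104 [ 0.45 -0.62 -1.13  0.25 -1.42  0.75] psi -58
0.45 -0.03 1 0.051 [-0.76 -0.57 -1.13  0.24  1.5  -0.8 ] psi 44
0.45 -0.03 -1 0.11 [ 0.62 -0.65 -1.13  0.35 -1.42  0.82] psi -49
0.48 -0.2 1 0.0 [-0.98 -0.06 -1.1  -1.04  1.5   0.  ] psi 30
0.48 -0.2 -1 0.037 [ 0.19 -0.27 -1.13 -0.62 -1.42  0.24] psi -71
0.48 -0.1 1 0.031 [-0.83 -0.37 -1.13 -0.31  1.5  -0.45] psi 39
0.48 -0.1 -1 0.08 [ 0.42 -0.49 -1.13 -0.09 -1.42  0.55] psi -59
0.48 -0.03 1 0.037 [-0.71 -0.43 -1.13 -0.15  1.5  -0.54] psi 46
0.48 -0.03 -1 0.088 [ 0.57 -0.53 -1.13  0.03 -1.42  0.62] psi -50
0.51 -0.2 1 0.0 [-0.92 -0.06 -1.1  -1.04  1.38  0.  ] psi 26
0.51 -0.2 -1 0.0 [ 0.18 -0.03 -1.07 -1.04 -1.42  0.  ] psi -71
0.51 -0.1 1 0.0 [-0.78 -0.06 -1.1  -1.04  1.5   0.  ] psi 41
0.51 -0.1 -1 0.038 [ 0.39 -0.27 -1.13 -0.61 -1.42  0.24] psi -59
0.51 -0.03 1 0.0 [-0.66 -0.09 -1.13 -1.04  1.5   0.  ] psi 48
0.51 -0.03 -1 0.054 [ 0.53 -0.36 -1.13 -0.41 -1.42  0.36] psi -51
```

```bash
python3 - <<'E'
from h import *
from kin import fk,prm
from g2 import up
o=st(); j0=np.array(o["joints"]); q,er=up(.5,-.2,.185,[.18,-.03,-1.07,-1.04,-1.42,0]); print(np.round(q,3),er)
A=R.from_quat(np.roll(o["tcp_rot"],-1))
for f in np.linspace(0,1,7)[1:]:
    p,E=fk(j0+f*(q-j0),prm); print("[",*np.round((p-o["tool_pos"])/.25,3),*np.round((E*A.inv()).as_rotvec()/np.pi,3),"]")
E
```

```text
t 4.6 pos [ 0.6309 -0.0932  0.2661] q [ 0.6602  0.103   0.7409 -0.0677] J [-0.061 -0.848 -1.146 -0.177 -0.178  0.058] F [-0.8 -0.2 -2.6] w 0.0144 ff 60.7
[ 0.179 -0.19  -1.099 -0.908 -1.415  0.   ] 1.00806095582003e-13
[ 0.012 -0.143 -0.031 -0.01 -0.005 -0.052 ]
[ -0.017 -0.266 -0.067 -0.019 -0.01 -0.105 ]
[ -0.085 -0.366 -0.113 -0.026 -0.014 -0.157 ]
[ -0.19 -0.439 -0.17 -0.031 -0.018 -0.21 ]
[ -0.33 -0.484 -0.24 -0.034 -0.02 -0.263 ]
[ -0.499 -0.498 -0.324 -0.035 -0.021 -0.316 ]
```

Emit:
play_rows:
  targets: [10,0.006,-0.07,-0.015,-0.005,-0.003,-0.026,10,0.012,-0.143,-0.031,-0.01,-0.005,-0.052,10,0,-0.2,-0.05,-0.015,-0.007,-0.078,10,-0.017,-0.266,-0.067,-0.019,-0.01,-0.105,10,-0.05,-0.316,-0.09,-0.022,-0.012,-0.131,10,-0.085,-0.366,-0.113,-0.026,-0.014,-0.157]

```text
t: 5.1
tool_pos: [0.6091, -0.1825, 0.2358]
tcp_rot: [0.643, 0.256, 0.676, -0.255]
ft_force: [-0.3, 0.2, -2.3]
grip_width: 0.0145
finger_force: 60.7
```

```bash
python3 - <<'E'
from h import *
from kin import fk,prm
from g2 import up
o=st(); j0=np.array(o["joints"]); q,er=up(.5,-.2,.185,[.18,-.03,-1.07,-1.04,-1.42,0])
A=R.from_quat(np.roll(o["tcp_rot"],-1))
for f in np.linspace(0,1,7)[1:]:
    p,E=fk(j0+f*(q-j0),prm); print("[",*np.round((p-o["tool_pos"])/.25,3),*np.round((E*A.inv()).as_rotvec()/np.pi,3),"]")
E
```

```text
t 5.1 pos [ 0.6091 -0.1825  0.2358] q [ 0.6426  0.2557  0.6759 -0.2548] J [ 0.064 -0.518 -1.125 -0.543 -0.803  0.03 ] F [-0.3  0.2 -2.3] w 0.0145 ff 60.7
[ -0.05 -0.043 -0.027 -0.003 -0.002 -0.026 ]
[ -0.106 -0.077 -0.055 -0.005 -0.005 -0.053 ]
[ -0.172 -0.104 -0.087 -0.007 -0.007 -0.079 ]
[ -0.245 -0.124 -0.122 -0.008 -0.009 -0.105 ]
[ -0.325 -0.136 -0.161 -0.009 -0.011 -0.132 ]
[ -0.412 -0.141 -0.203 -0.009 -0.012 -0.158 ]
```

Tracking is good; the command base equals the pose reached.

Emit:
play_rows:
  targets: [10,-0.05,-0.043,-0.027,-0.003,-0.002,-0.026,10,-0.106,-0.077,-0.055,-0.005,-0.005,-0.053,10,-0.172,-0.104,-0.087,-0.007,-0.007,-0.079,10,-0.245,-0.124,-0.122,-0.008,-0.009,-0.105,10,-0.325,-0.136,-0.161,-0.009,-0.011,-0.132,10,-0.412,-0.141,-0.203,-0.009,-0.012,-0.158,10,-0.412,-0.141,-0.203,-0.009,-0.012,-0.158,10,-0.412,-0.141,-0.203,-0.009,-0.012,-0.158]

```text
t: 5.77
tool_pos: [0.5077, -0.2169, 0.185]
tcp_rot: [0.577, 0.407, 0.579, -0.408]
ft_force: [0.4, 0.5, -1.3]
grip_width: 0.0146
finger_force: 60.7
```

```bash
python3 - <<'E'
from h import *
from g2 import up
from kin import fk,prm
o=st(); A=R.from_quat(np.roll(o["tcp_rot"],-1)); print(np.round(A.as_matrix(),3))
q,er=up(.5,-.2,.147,np.array(o["joints"])); p,E=fk(q,prm); goto(p,E,o)
a=shot("scene")[100:300,220:440]; s=shot("side")[130:290,260:400]
c=np.zeros((600,800,3),np.uint8); c[:400,:440]=cv2.resize(a,(440,400)); c[:400,450:800]=cv2.resize(s,(350,400)); cv2.imwrite("pics/m2.png",c[:400])
E
```

```text
t 5.77 pos [ 0.5077 -0.2169  0.185 ] q [ 0.5774  0.4065  0.5786 -0.4081] J [ 0.178 -0.194 -1.103 -0.908 -1.406 -0.002] F [ 0.4  0.5 -1.3] w 0.0146 ff 60.7
[[-0.003  0.942  0.336]
 [-0.001  0.336 -0.942]
 [-1.    -0.003 -0.   ]]
row [-0.006 -0.003 -0.152] [ 0.0002 -0.0009 -0.002 ]
```

View pics/m2.png

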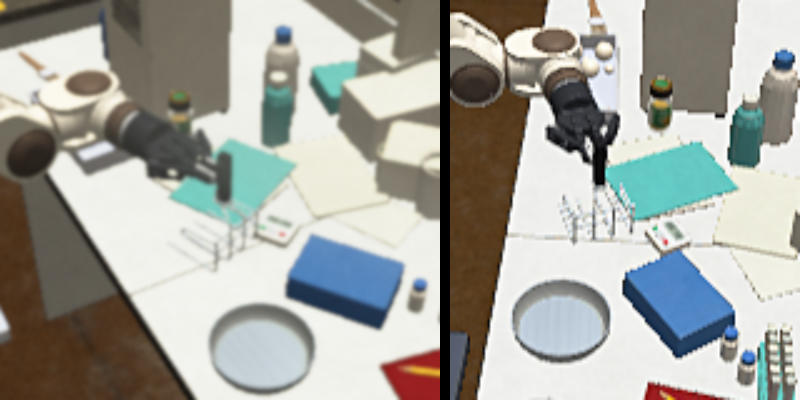

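The scoop hangs upright about 35 mm above the clear bench, left of the timer and behind the dish. Next I lower it.

Emit:
play_rows:
  targets: [10,-0.01,0,-0.05,0,0,0,10,-0.02,0,-0.1,0,0,0,10,-0.02,0,-0.13,0,0,0,10,-0.02,0,-0.144,0,0,0,10,-0.02,0,-0.15,0,0,0,10,-0.02,0,-0.15,0,0,0]

```text
t: 6.37
tool_pos: [0.5022, -0.2184, 0.1488]
tcp_rot: [0.578, 0.408, 0.577, -0.408]
ft_force: [-0.6, -0.1, -2.2]
grip_width: 0.0146
finger_force: 60.7
```

Emit:
play_rows:
  targets: [10,0,0,-0.006,0,0,0,10,0,0,-0.012,0,0,0,10,0,0,-0.012,0,0,0]

```text
t: 6.62
tool_pos: [0.5024, -0.2183, 0.1462]
tcp_rot: [0.578, 0.408, 0.577, -0.408]
ft_force: [-0.3, 0.9, 2.5]
grip_width: 0.0149
finger_force: 60.9
```

Emit:
play_rows:
  targets: [30,0,0,0,0,0,0,45,0,0,0,0,0,0,60,0,0,0,0,0,0,60,0,0,0,0,0,0,60,0,0,0,0,0,0,60,-0.03,0.08,0,0,0,0,60,-0.08,0.22,0,0,0,0,60,-0.12,0.34,0.05,0,0,0,60,-0.16,0.45,0.12,0,0,0,60,-0.17,0.48,0.3,0,0,0,60,-0.17,0.48,0.45,0,0,0,60,-0.17,0.48,0.5,0,0,0]

```text
t: 7.62
tool_pos: [0.49, -0.1883, 0.2335]
tcp_rot: [0.585, 0.396, 0.586, -0.397]
ft_force: [0.6, -0.3, 0.5]
grip_width: 0.0599
finger_force: 0.0
```

```bash
python3 - <<'E'
from h import *
st(); w=shot("wrist"); a=shot("scene")[190:280,260:400]; s=shot("side")[180:250,280:360]
c=np.zeros((600,800,3),np.uint8); c[:300,:480]=cv2.resize(w,(480,300)); c[300:,:420]=cv2.resize(a,(420,300)); c[300:,430:773]=cv2.resize(s,(343,300)); cv2.imwrite("pics/m3.png",c)
E
```

```text
t 7.62 pos [ 0.49   -0.1883  0.2335] q [ 0.5855  0.3957  0.5858 -0.3969] J [ 0.254 -0.427 -1.135 -0.712 -1.443 -0.006] F [ 0.6 -0.3  0.5] w 0.0599 ff 0.0
```

View pics/m3.png

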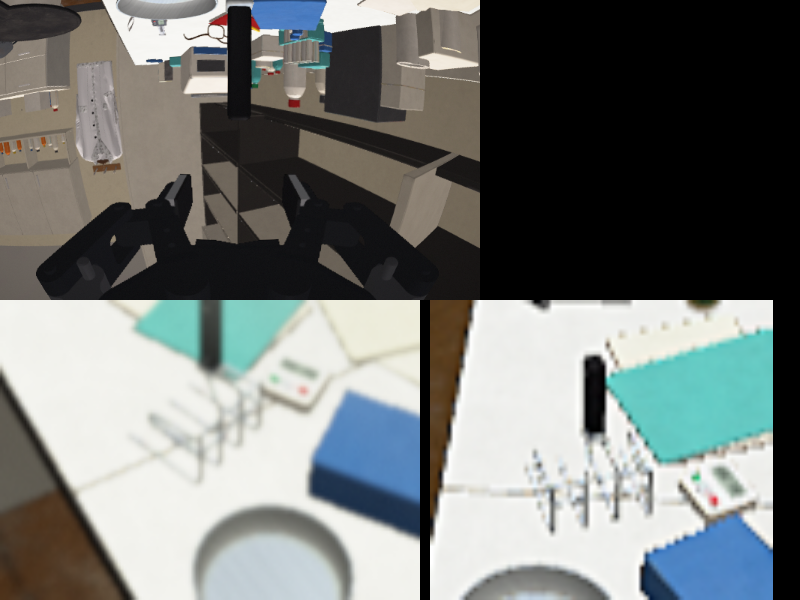

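The scoop stands freely upright with its handle at about (208,340) in the lower-left panel, clear of the timer. The arm is clear too. Next I plan the regrasp from above.

```bash
cat > w.py <<'E'
from h import *
from kin import fk,prm,ik
D=np.diag([-1.,1,-1])
def toolpose(orig,yaw,pitch,gz=.150,gx=0.,depth=.0187):
    """scoop origin, mouth yaw deg, pitch deg (mouth up +) -> TCP pose (variant 2)"""
    S=R.from_euler('z',yaw,degrees=True)*R.from_euler('y',-pitch,degrees=True)
    T=S*R.from_matrix(D); return np.array(orig)+S.apply([gx,0,gz])+T.as_matrix()[:,2]*depth, T
def rows(o,seq):
    A=R.from_quat(np.roll(o["tcp_rot"],-1)); out=[]
    for p,E in seq: out.append(np.r_[(p-o["tool_pos"])/.25,(E*A.inv()).as_rotvec()/np.pi])
    for r in out: print(", ".join(f"{x:.3f}" for x in r))
    return out
E
python3 - <<'E'
from w import *
o=st(); j0=np.array(o["joints"])
p,T=toolpose([.4974,-.2045,.17],109.6,0); q,er=ik(p,T,[-.39,-.3,-.4,1.5,0,-2.3]); print(np.round(p,3),np.round(q,2),er)
q1=j0.copy()
for f in np.linspace(0,1,13)[1:]:
    # lift early: stage J2,J3 first
    pp,E=fk(j0+f*(q-j0),prm); print(round(f,2),np.round(pp,3),np.round(E.as_matrix()[:,2],2),np.round(np.r_[(pp-o["tool_pos"])/.25,(E*R.from_quat(np.roll(o["tcp_rot"],-1)).inv()).as_rotvec()/np.pi],3))
E
```

```text
t 7.77 pos [ 0.4903 -0.1882  0.235 ] q [ 0.5868  0.3973  0.5844 -0.3953] J [ 0.254 -0.428 -1.133 -0.716 -1.444 -0.006] F [ 0.2 -0.1 -0.8] w 0.06 ff 0.0
[ 0.497 -0.204  0.301] [-0.39  0.12  0.39  1.85 -0.   -2.3 ] 6.134638314371225e-15
0.08 [ 0.552 -0.193  0.249] [ 0.43 -0.9  -0.03] [ 0.247 -0.019  0.055 -0.032  0.097  0.022]
0.17 [ 0.606 -0.201  0.255] [ 0.48 -0.87 -0.09] [ 0.463 -0.052  0.081 -0.06   0.193  0.047]
0.25 [ 0.649 -0.213  0.255] [ 0.51 -0.84 -0.18] [ 0.636 -0.099  0.081 -0.085  0.288  0.076]
0.33 [ 0.68  -0.227  0.251] [ 0.53 -0.8  -0.28] [ 0.759 -0.153  0.062 -0.107  0.378  0.111]
0.42 [ 0.697 -0.24   0.243] [ 0.52 -0.75 -0.4 ] [ 0.828 -0.208  0.032 -0.126  0.463  0.154]
0.5 [ 0.7   -0.252  0.235] [ 0.49 -0.7  -0.53] [ 0.839 -0.255  0.001 -0.143  0.541  0.207]
0.58 [ 0.689 -0.26   0.229] [ 0.43 -0.62 -0.65] [ 0.797 -0.288 -0.022 -0.158  0.607  0.269]
0.67 [ 0.666 -0.263  0.228] [ 0.36 -0.53 -0.77] [ 0.704 -0.299 -0.028 -0.173  0.66   0.342]
0.75 [ 0.633 -0.259  0.233] [ 0.27 -0.43 -0.86] [ 0.57  -0.285 -0.009 -0.188  0.694  0.425]
0.83 [ 0.592 -0.248  0.246] [ 0.18 -0.3  -0.94] [ 0.405 -0.241  0.044 -0.206  0.707  0.516]
0.92 [ 0.545 -0.23   0.269] [ 0.08 -0.16 -0.98] [ 0.22  -0.167  0.134 -0.226  0.695  0.61 ]
1.0 [ 0.497 -0.205  0.301] [ 0. -0. -1.] [ 0.028 -0.065  0.265 -0.25   0.656  0.701]
```

Emit:
play_rows:
  targets: [60,0.05,0,0.2,-0.016,0.048,0.011,60,0.2,-0.02,0.3,-0.032,0.097,0.022,60,0.3,-0.03,0.35,-0.046,0.145,0.035,60,0.4,-0.05,0.4,-0.06,0.193,0.047,60,0.5,-0.07,0.42,-0.073,0.24,0.061,60,0.55,-0.1,0.43,-0.085,0.288,0.076,60,0.6,-0.12,0.43,-0.096,0.333,0.093,60,0.65,-0.15,0.43,-0.107,0.378,0.111,60,0.68,-0.18,0.43,-0.117,0.42,0.132,60,0.7,-0.2,0.43,-0.126,0.463,0.154,60,0.7,-0.23,0.43,-0.135,0.502,0.18,60,0.7,-0.25,0.42,-0.143,0.541,0.207]

```text
t: 8.77
tool_pos: [0.6656, -0.2511, 0.335]
tcp_rot: [0.22, -0.174, 0.81, -0.514]
ft_force: [1.0, -0.4, 0.2]
grip_width: 0.0597
finger_force: 0.0
```

```bash
python3 - <<'E'
from w import *
o=st(); j0=np.array(o["joints"])
p,T=toolpose([.4974,-.2045,.14],109.6,0); q,er=ik(p,T,[-.39,.1,.4,1.8,0,-2.3]); print(np.round(q,2),er)
rows(o,[fk(j0+f*(q-j0),prm) for f in np.linspace(0,1,7)[1:]])
E
```

```text
t 8.77 pos [ 0.6656 -0.2511  0.335 ] q [ 0.2202 -0.1744  0.8103 -0.5143] J [-0.036 -0.336 -0.457  0.465 -0.828 -0.923] F [ 1.  -0.4  0.2] w 0.0597 ff 0.0
[-0.39  0.09  0.3   1.78 -0.   -2.3 ] 1.4247293792892224e-15
0.007, -0.039, -0.110, -0.008, 0.103, 0.049
-0.050, -0.056, -0.214, -0.006, 0.197, 0.106
-0.161, -0.045, -0.294, 0.007, 0.278, 0.171
-0.314, 0.000, -0.335, 0.027, 0.341, 0.246
-0.491, 0.079, -0.324, 0.055, 0.384, 0.327
-0.673, 0.186, -0.255, 0.086, 0.402, 0.413
```

Emit:
play_rows:
  targets: [70,0.005,-0.02,-0.05,-0.004,0.052,0.025,70,0.007,-0.039,-0.08,-0.008,0.103,0.049,70,-0.02,-0.047,-0.12,-0.007,0.15,0.077,70,-0.05,-0.056,-0.15,-0.006,0.197,0.106,70,-0.1,-0.05,-0.18,0,0.238,0.138,70,-0.161,-0.045,-0.2,0.007,0.278,0.171,70,-0.23,-0.02,-0.22,0.017,0.31,0.208,70,-0.314,0,-0.23,0.027,0.341,0.246,70,-0.4,0.04,-0.24,0.041,0.363,0.286,70,-0.491,0.079,-0.25,0.055,0.384,0.327,70,-0.58,0.13,-0.255,0.07,0.393,0.37,70,-0.673,0.186,-0.255,0.086,0.402,0.413]

```text
t: 9.77
tool_pos: [0.4964, -0.2037, 0.272]
tcp_rot: [0.008, 0.722, -0.677, 0.142]
ft_force: [0.5, -0.8, 0.4]
grip_width: 0.07
finger_force: 0.0
```

Emit:
play_rows:
  targets: [70,0,0,0,0,0,0,70,0,0,0,0,0,0]

```text
t: 9.93
tool_pos: [0.4979, -0.2052, 0.2724]
tcp_rot: [0.008, 0.72, -0.679, 0.145]
ft_force: [0.2, 0.4, -0.2]
grip_width: 0.0699
finger_force: 0.0
```

```bash
python3 - <<'E'
from w import *
o=st(); shot("wrist","w4.png")
rows(o,[toolpose([.4974,-.2045,z],109.6,0) for z in (.14,.0)])
for n in ("scene","side"): print(n,proj(n,[.4974,-.2045,.19]),proj(n,[.4974,-.2045,.11]))
E
```

```text
t 9.93 pos [ 0.4979 -0.2052  0.2724] q [ 0.0082  0.7197 -0.6788  0.1452] J [-0.312 -0.192 -0.     1.505 -0.139 -1.959] F [ 0.2  0.4 -0.2] w 0.0699 ff 0.0
-0.002, 0.003, -0.004, 0.058, 0.073, 0.090
-0.002, 0.003, -0.564, 0.058, 0.073, 0.090
scene [330.53017247 189.00035884] [330.26053173 208.70113629]
side [317.51039351 195.20893536] [317.39179647 209.81648399]
```

View pics/w4.png

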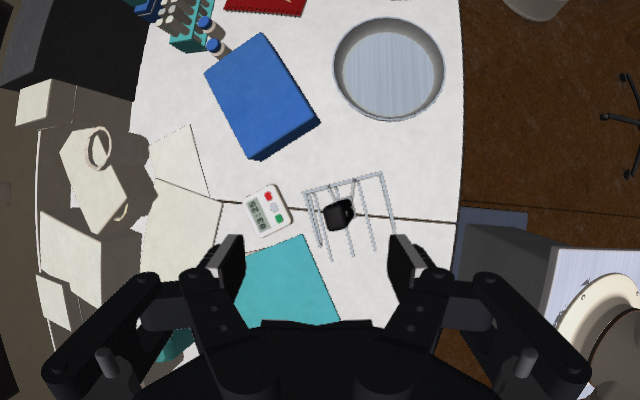

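The wrist view shows the upright scoop from above: handle top at about (339,212), top back rod from (306,189) to (382,174), dish centred at (389,69) and the timer at (268,210).

```bash
python3 - <<'E'
from w import *
im=cv2.imread("pics/w4.png"); s=im[190:240,315:365]; m=(s.max(2)<45).astype(np.uint8); k,l,stt,ce=cv2.connectedComponentsWithStats(m); i=1+np.argmax(stt[1:,4]); print(stt[i],ce[i]+[315,190])
for z in (.195,): print("top at",[np.round(onz("wrist",*p,z),4) for p in ((344,209),(339,212),tuple(ce[i]+[315,190]))])
a,b=onz("wrist",306,189,.07),onz("wrist",382,174,.07); print("back rod",np.round([a,b],4),np.linalg.norm(a-b),np.degrees(np.arctan2(*(b-a)[[1,0]])))
for p,z in (((339,255),.0),((337,55),.038)): pass
e=[onz("wrist",u,v,.038) for u,v in ((333,70),(446,70),(389,17),(389,122))]; print("dish",np.round(e,4)); 
E
```

```text
[  8   9  31  32 648] [338.18364198 214.70833333]
top at [array([ 0.4913, -0.2112,  0.195 ]), array([ 0.4951, -0.2083,  0.195 ]), array([ 0.4956, -0.2061,  0.195 ])]
back rod [[ 0.5516 -0.2202  0.07  ]
 [ 0.4601 -0.2461  0.07  ]] 0.09511077016118262 -164.19404663048996
dish [[ 0.5345 -0.3863  0.038 ]
 [ 0.378  -0.3983  0.038 ]
 [ 0.4589 -0.4758  0.038 ]
 [ 0.4546 -0.3166  0.038 ]]
```

```bash
python3 - <<'E'
from w import *
o=st()
rows(o,[toolpose([.4968,-.2055,z],108,0) for z in (.14,.08,.0)])
E
```

```text
t 9.98 pos [ 0.498  -0.205   0.2722] q [ 0.0082  0.7197 -0.6788  0.1455] J [-3.110e-01 -1.920e-01 -1.000e-03  1.504e+00 -1.390e-01 -1.959e+00] F [ 0.3  0.4 -0. ] w 0.0699 ff 0.0
-0.005, -0.002, -0.004, 0.059, 0.072, 0.081
-0.005, -0.002, -0.244, 0.059, 0.072, 0.081
-0.005, -0.002, -0.564, 0.059, 0.072, 0.081
```

Emit:
play_rows:
  targets: [70,-0.005,-0.002,-0.004,0.03,0.036,0.04,70,-0.005,-0.002,-0.004,0.059,0.072,0.081,70,-0.005,-0.002,-0.004,0.059,0.072,0.081,70,-0.005,-0.002,-0.004,0.059,0.072,0.081,70,-0.005,-0.002,-0.1,0.059,0.072,0.081,70,-0.005,-0.002,-0.22,0.059,0.072,0.081,70,-0.005,-0.002,-0.34,0.059,0.072,0.081,70,-0.005,-0.002,-0.46,0.059,0.072,0.081,60,-0.005,-0.002,-0.54,0.059,0.072,0.081,45,-0.005,-0.002,-0.564,0.059,0.072,0.081,30,-0.005,-0.002,-0.564,0.059,0.072,0.081,24,-0.005,-0.002,-0.564,0.059,0.072,0.081]

```text
t: 10.98
tool_pos: [0.4961, -0.2047, 0.1335]
tcp_rot: [-0.001, 0.81, -0.587, 0.001]
ft_force: [-0.1, -1.0, 0.2]
grip_width: 0.0248
finger_force: 0.0
```

Emit:
play_rows:
  targets: [10,0,0,0,0,0,0,10,0,0,0,0,0,0,10,0,0,0,0,0,0,10,0,0,0,0,0,0,10,0,0,0.08,0,0,0,10,0,0,0.25,0,0,0,10,0,0,0.45,0,0,0,10,0,0,0.6,0,0,0]

```text
t: 11.65
tool_pos: [0.495, -0.2046, 0.2791]
tcp_rot: [-0.001, 0.81, -0.587, -0.0]
ft_force: [0.8, -0.8, -2.1]
grip_width: 0.0175
finger_force: 59.7
```

```bash
python3 - <<'E'
from w import *
o=st()
rows(o,[toolpose([.452,.16,.13],92.5,0)])
for y,z in ((-.1,.13),(.0,.13),(.16,.13),(.16,.006),(.28,.006)): print(np.round(ik(*toolpose([.45,y,z],92.5,0),np.array(o["joints"])),2) if 0 else [np.round(v,2) for v in ik(*toolpose([.45,y,z],92.5,0),np.array(o["joints"]))])
E
```

```text
t 11.65 pos [ 0.495  -0.2046  0.2791] q [-8.000e-04  8.098e-01 -5.868e-01 -4.000e-04] J [-3.93e-01  9.20e-02  3.21e-01  1.80e+00  2.00e-03 -2.28e+00] F [ 0.8 -0.8 -2.1] w 0.0175 ff 59.7
-0.172, 1.458, -0.071, -0.001, 0.000, -0.087
[array([-0.22, -0.1 ,  0.09,  1.76, -0.  , -1.83]), np.float64(0.0)]
[array([ 0.  , -0.12,  0.07,  1.77, -0.  , -1.61]), np.float64(0.0)]
[array([ 0.34, -0.06,  0.13,  1.76,  0.  , -1.27]), np.float64(0.0)]
[array([ 0.34, -0.1 , -0.15,  1.52,  0.  , -1.27]), np.float64(0.0)]
[array([ 0.56,  0.02, -0.03,  1.52,  0.  , -1.06]), np.float64(0.0)]
```

Emit:
play_rows:
  targets: [10,-0.02,0.06,0,0,0,-0.01,10,-0.04,0.16,0,0,0,-0.02,10,-0.06,0.28,0,0,0,-0.03,10,-0.08,0.4,0,0,0,-0.04,10,-0.1,0.52,0,0,0,-0.05,10,-0.12,0.64,0,0,0,-0.06,10,-0.14,0.76,0,0,0,-0.07,10,-0.172,0.86,0,0,0,-0.08,10,-0.172,0.92,0,0,0,-0.087,10,-0.172,0.96,0,0,0,-0.087,10,-0.172,0.96,0,0,0,-0.087]

```text
t: 12.57
tool_pos: [0.4527, 0.0366, 0.2777]
tcp_rot: [-0.001, 0.723, -0.691, 0.0]
ft_force: [0.2, -0.5, -2.5]
grip_width: 0.0175
finger_force: 59.6
```

```bash
python3 - <<'E'
from w import *
st(); c=cam("wrist"); w=shot("wrist"); cv2.imwrite("pics/w5.png",w); np.savez("w5.npz",K=c[0],R=c[1],t=c[2])
sc=shot("scene"); sd=shot("side"); cv2.imwrite("pics/s5.png",sc); cv2.imwrite("pics/d5.png",sd)
c=np.zeros((600,800,3),np.uint8); c[:400,:500]=cv2.resize(w[0:320,120:520],(500,400)); c[:380,505:800]=cv2.resize(sc[125:225,220:298],(295,380)); c[400:,:250]=cv2.resize(sd[130:190,290:365],(250,200)); cv2.imwrite("pics/m5.png",c)
E
```

```text
t 12.57 pos [0.4527 0.0366 0.2777] q [-1.000e-03  7.233e-01 -6.906e-01  1.000e-04] J [ 8.000e-02 -1.050e-01  1.220e-01  1.796e+00  1.000e-03 -1.537e+00] F [ 0.2 -0.5 -2.5] w 0.0175 ff 59.6
```

View pics/m5.png

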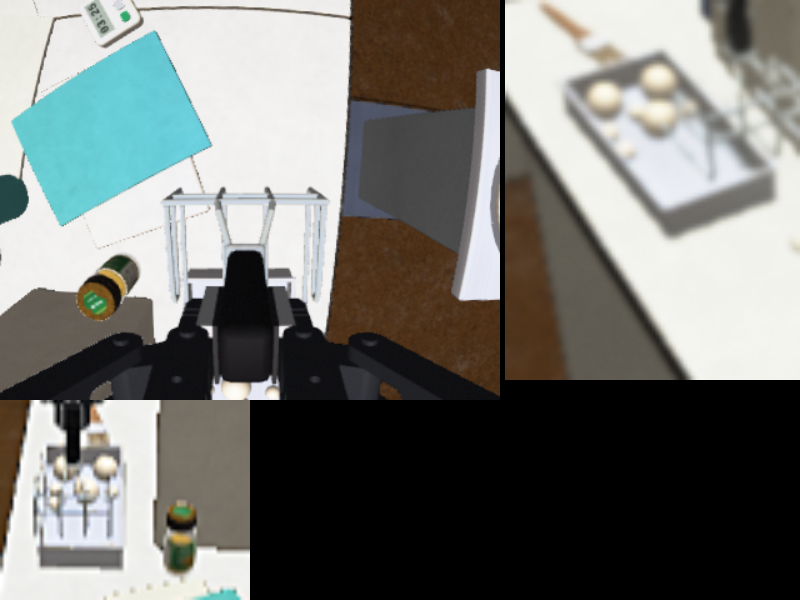

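The wrist panel shows the scoop gripped straight, with the tray's near wall behind it at panel (188–293, 269). In the scene panel the large balls are at (604,97), (658,80) and (658,115); the small ones are at (612,131), (627,150), (688,107) and (637,114). The tray corners are at (566,80), (652,52), (775,165) and (668,215).

```bash
python3 - <<'E'
from w import *
S=lambda x,y:(220+(x-505)/3.782,125+y/3.8)
print("scene corners",[np.round(onz("scene",*S(*p),.045)[:2],4) for p in ((566,80),(652,52),(775,163),(668,214))])
D=lambda x,y:(290+x/3.333,130+(y-400)/3.333)
print("side corners",[np.round(onz("side",*D(*p),.045)[:2],4) for p in ((48,447),(122,447),(126,546),(40,546))])
z=np.load("w5.npz"); c=(z["K"],z["R"],z["t"])
print("wrist",[np.round(onz("wrist",120+x*.8,y*.8,.045,c)[:2],4) for x,y in ((187,269),(293,269))])
for nm,cs,h in (("L",[(604,97),(658,80),(658,115)],.026),("S",[(612,131),(627,150),(688,107),(637,114)],.016)):
    for p in cs: print(nm,np.round(onz("scene",*S(*p),h)[:2],3))
w=cv2.imread("pics/w5.png"); g=cv2.cvtColor(w,cv2.COLOR_BGR2GRAY)
for u in (280,290,300,336,346): print(u,g[206:240:1,u])
for v in (219,222): print(v,g[v,240:380])
E
```

```text
scene corners [array([0.3878, 0.3662]), array([0.4886, 0.3718]), array([0.5186, 0.126 ]), array([0.3939, 0.1029])]
side corners [array([0.3927, 0.3655]), array([0.5084, 0.3741]), array([0.5265, 0.1231]), array([0.4031, 0.1141])]
wrist [array([0.5145, 0.111 ]), array([0.3988, 0.1053])]
L [0.42  0.344]
L [0.483 0.346]
L [0.457 0.285]
S [0.409 0.295]
S [0.41  0.256]
S [0.496 0.297]
S [0.443 0.311]
280 [243 242 242 242 243 243 243 243 209 139  89  91  90  92  93  89 142 229
 233 235 236 236 236 236 236 236 236 236 236 236 236 236 178  16]
290 [243 242 242 242 243 243 244 243 195 112  87  89  89  91  93  90 135 230
 233 235 236 237 230  82  75  77  76  77  76  77  76  77  78  76]
300 [193 193 190 191 184 176 192 184 178 175 174 173 174 144 129 115  77  43
  43  25  11  12  10   8   9  10  10  11  10  10  12  11  11  10]
336 [243 243 243 243 243 243 242 243 200 123  90  92  89  90  92 100 150 234
 234 234 236 238 231  57  12  15  16  13  14  14  14  16  14  15]
346 [241 240 240 240 241 242 242 242 180  94  91  91  91  92  93 105 163 236
 235 234 235 238 229  73  75  76  75  76  77  77  76 
[... 458 characters left out ...]
1  93  93  94 103 230 242 242 242 241 242 241 242 242 239 215 213 218
 207 223 236 195 215 216 193 190 209 214 215 205 234 242]
222 [242 242 243 242 242 242 241 241 242 242 242 242 242 242 240 228 216 215
 191 169 182 212 198 170 219 230 218 213 215 177 157 151 149 150 150 147
 145 145 145 144 142 143 141 141 139 139 139 138 137 137 135 136 135 134
 134 134 133 134 211 176  77  10  11  10  11  13  10  10   8  11   8  13
  11   8   8  10   7  10  10   9  11  11  10   9  11   8   6   7  10   8
   8  10 149 195 156 149 150 153 154 155 157 157 158 160 162 161 163 164
 166 167 167 170 171 173 189 192 205 241 241 241 241 230 201 214 214 215
 234 242 233 178 217 214 178 185 214 215 215 207 236 243]
```

```bash
python3 - <<'E'
from w import *
z=np.load("w5.npz"); c=(z["K"],z["R"],z["t"])
for u,v,h in ((280,214.6,0),(346,214.3,0),(280,222,.045),(346,222.2,.045),(354.5,219,.02),(357,222,.045)): print(u,v,np.round(onz("wrist",u,v,h,c),4))
w=cv2.imread("pics/w5.png"); g=cv2.cvtColor(w,cv2.COLOR_BGR2GRAY)
for v in (215,217,221,223,226): print(v,g[v,340:366])
w1=cv2.cvtColor(cv2.imread("pics/w1.png"),cv2.COLOR_BGR2GRAY)
print(w1[70:96,345],w1[66:90,400])
E
```

```text
280 214.6 [0.505  0.1249 0.    ]
346 214.3 [0.4052 0.1196 0.    ]
280 222 [0.5    0.1201 0.045 ]
346 222.2 [0.4095 0.116  0.045 ]
354.5 219 [0.3945 0.1196 0.02  ]
357 222 [0.3943 0.1151 0.045 ]
215 [ 95  95  95  94  93  94  94  94  92  95 110 159 240 243 244 244 243 243
 243 243 243 243 239 207 212 218]
217 [ 91  90  90  90  92  91  91  91  90  90  92 102 169 234 243 243 243 243
 243 242 242 242 239 208 213 217]
221 [103 103 103 104 103 104 105 107 105 107 107 108 109 149 204 224 228 241
 241 241 241 231 201 211 214 217]
223 [235 236 235 236 235 235 236 236 236 236 236 235 236 236 236 231 228 240
 241 241 241 230 203 216 214 215]
226 [236 234 235 236 235 235 235 237 236 211 157 143 129 224 234 235 237 241
 240 240 241 232 211 214 214 223]
[228 227 227 227 227 226 227 227 227 227 213 221 222 224 210 218 234 234
 233 233 233 233 233 232 232 232] [223 221 221 192 224 234 234 233 233 233 232 233 233 233 233 234 234 233
 232 232 233 234 235 234]
```

```bash
python3 - <<'E'
from w import *
o=st(); rows(o,[toolpose([.4541,.1624,z],93.2,0) for z in (.14,.058,.02,.007)])
E
```

```text
t 12.72 pos [0.4529 0.0347 0.2776] q [-7.000e-04  7.225e-01 -6.914e-01  3.000e-04] J [ 7.600e-02 -1.050e-01  1.220e-01  1.796e+00  1.000e-03 -1.539e+00] F [ 0.2 -0.3 -2.6] w 0.0173 ff 59.6
0.005, 0.511, -0.025, -0.000, 0.000, 0.004
0.005, 0.511, -0.353, -0.000, 0.000, 0.004
0.005, 0.511, -0.505, -0.000, 0.000, 0.004
0.005, 0.511, -0.557, -0.000, 0.000, 0.004
```

Emit:
play_rows:
  targets: [10,0.001,0.08,0,0,0,0.001,10,0.002,0.2,0,0,0,0.002,10,0.003,0.32,0,0,0,0.003,10,0.004,0.42,-0.03,0,0,0.004,10,0.005,0.49,-0.08,0,0,0.004,10,0.005,0.511,-0.16,0,0,0.004,10,0.005,0.511,-0.24,0,0,0.004,10,0.005,0.511,-0.31,0,0,0.004,10,0.005,0.511,-0.353,0,0,0.004,10,0.005,0.511,-0.353,0,0,0.004,10,0.005,0.511,-0.353,0,0,0.004]

```text
t: 13.63
tool_pos: [0.4541, 0.1623, 0.1896]
tcp_rot: [-0.001, 0.726, -0.687, 0.0]
ft_force: [0.3, -0.3, -1.0]
grip_width: 0.0177
finger_force: 59.4
```

```bash
python3 - <<'E'
from w import *
o=st(); c=cam("wrist"); w=shot("wrist","w6.png"); np.savez("w6.npz",K=c[0],R=c[1],t=c[2])
g=cv2.cvtColor(w,cv2.COLOR_BGR2GRAY)
def px(P):
    q=c[1]@np.array(P)+c[2]; th=np.arctan2(np.hypot(q[0],q[1]),q[2]); f=c[0][0,0]*th/np.hypot(q[0],q[1]); return np.array([c[0][0,2]+f*q[0],c[0][1,2]+f*q[1]])
from scipy.spatial.transform import Rotation as R
y=np.deg2rad(93.2); ex=np.array([np.cos(y),np.sin(y),0]); ey=np.array([-np.sin(y),np.cos(y),0])
n=np.array([.4565,.1195,.045])
print("model corners px", [np.round(px(n+s*.061*ey),1) for s in (1,-1)])
for d in (.003,.05): # rim lateral edges at distance along tray
    for s in (1,-1): print(d,s,[np.round(px(n+d*ex+s*h*ey),1) for h in (.055,.058,.061,.068)])
print("near", [np.round(px(n+d*ex+l*ey),1) for l in (.04,-.04) for d in (-.004,0,.003)])
for s in (1,-1):
    a=px(n+.02*ex+s*.045*ey); b=px(n+.02*ex+s*.080*ey); print("prof",s,np.round(a),np.round(b)); 
    print([int(g[int(round(v)),int(round(u))]) for u,v in (a+(b-a)*k/35 for k in range(36)) if 0<=u<640 and 0<=v<400])
for l in (.035,-.035):
    print("near prof",l,[int(g[int(round(v)),int(round(u))]) for u,v in (px(n+d*ex+l*ey) for d in np.arange(-.015,.016,.001))])
E
```

```text
t 13.63 pos [0.4541 0.1623 0.1896] q [-7.000e-04  7.264e-01 -6.873e-01  2.000e-04] J [ 0.343 -0.083 -0.031  1.621  0.    -1.283] F [ 0.3 -0.3 -1. ] w 0.0177 ff 59.4
model corners px [array([377.9, 136.2]), array([257., 136.])]
0.003 1 [array([372., 139.]), array([374.9, 139. ]), array([377.8, 139.1]), array([384.5, 139.3])]
0.003 -1 [array([262.9, 138.8]), array([260. , 138.9]), array([257.1, 139. ]), array([250.4, 139.1])]
0.05 1 [array([370.4, 184.2]), array([373.2, 184.2]), array([376.1, 184.3]), array([382.6, 184.3])]
0.05 -1 [array([264.4, 184.1]), array([261.5, 184.1]), array([258.7, 184.2]), array([252.2, 184.2])]
near [array([357.4, 131.8]), array([357.4, 135.7]), array([357.3, 138.7]), array([277.5, 131.7]), array([277.6, 135.6]), array([277.6, 138.6])]
prof 1 [362. 155.] [395. 156.]
[198, 198, 197, 197, 197, 214, 214, 214, 214, 213, 213, 214, 175, 121, 94, 93, 106, 157, 210, 235, 242, 241, 242, 242, 243, 243, 243, 243, 243, 243, 242, 242, 242, 241, 240, 240]
prof -1 [273. 155.] [240. 156.]
[192, 193, 192, 191, 191, 188, 188, 186, 186, 185, 185, 185, 215, 214, 214, 213, 161, 87, 86, 103, 139, 200, 238, 244, 244, 244, 243, 244, 244, 244, 244, 242, 242, 242, 241, 241]
near prof 0.035 [243, 242, 242, 242, 242, 242, 243, 243, 243, 243, 243, 243, 243, 231, 226, 232, 234, 235, 235, 218, 230, 238, 238, 238, 238, 238, 238, 238, 238, 238, 238]
near prof -0.035 [243, 243, 243, 243, 243, 243, 243, 244, 243, 244, 243, 243, 243, 219, 221, 233, 234, 236, 236, 204, 204, 223, 236, 236, 235, 236, 236, 237, 237, 237, 237]
```

Emit:
play_rows:
  targets: [10,0,0,-0.04,0,0,0,10,0,0,-0.08,0,0,0,10,0,0,-0.12,0,0,0,10,0,0,-0.15,0,0,0,10,0,0,-0.175,0,0,0,10,0,0,-0.19,0,0,0,10,0,0,-0.2,0,0,0,10,0,0,-0.2,0,0,0]

```text
t: 14.35
tool_pos: [0.454, 0.163, 0.1402]
tcp_rot: [-0.001, 0.727, -0.687, 0.0]
ft_force: [-0.0, -0.9, 1.6]
grip_width: 0.0167
finger_force: 60.1
```

Emit:
play_rows:
  targets: [10,0,0,-0.006,0,0,0,10,0,0,-0.008,0,0,0,10,0,0,-0.008,0,0,0]

```text
t: 14.6
tool_pos: [0.4544, 0.1628, 0.14]
tcp_rot: [-0.002, 0.727, -0.687, 0.001]
ft_force: [-4.5, -4.5, 15.8]
grip_width: 0.0177
finger_force: 62.1
```

Emit:
play_rows:
  targets: [10,0,0,0.014,0,0,0,10,0,0,0.014,0,0,0,10,-0.001,0.025,0.014,0,0,0,10,-0.003,0.055,0.014,0,0,0,10,-0.005,0.085,0.014,0,0,0,10,-0.006,0.115,0.014,0,0,0,10,-0.008,0.145,0.014,0,0,0,10,-0.01,0.175,0.014,0,0,0,10,-0.011,0.205,0.014,0,0,0,10,-0.013,0.235,0.014,0,0,0,10,-0.015,0.265,0.014,0,0,0,10,-0.016,0.29,0.014,0,0,0]

```text
t: 15.6
tool_pos: [0.4499, 0.2364, 0.141]
tcp_rot: [-0.001, 0.727, -0.687, 0.0]
ft_force: [0.7, 0.2, -2.1]
grip_width: 0.0178
finger_force: 59.5
```

```bash
cat > balls.py <<'E'
from w import *
def balls(n="scene",box=(125,225,215,310),zl=.026):
    im=shot(n); h=cv2.cvtColor(im,cv2.COLOR_BGR2HSV).astype(int); y0,y1,x0,x1=box
    s=h[y0:y1,x0:x1]; m=((s[...,0]>10)&(s[...,0]<32)&(s[...,1]>25)&(s[...,2]>140)).astype(np.uint8)
    k,l,t,c=cv2.connectedComponentsWithStats(m)
    for i in range(1,k):
        if t[i,4]>3: print(n,t[i,4],t[i,2:4],np.round(c[i]+[x0,y0],1),np.round(onz(n,*(c[i]+[x0,y0]),zl)[:2],3))
E
python3 - <<'E'
from balls import *
st(); balls(); balls("side",(120,200,280,370))
E
```

```text
t 15.6 pos [0.4499 0.2364 0.141 ] q [-1.000e-03  7.268e-01 -6.868e-01  2.000e-04] J [ 0.484 -0.03  -0.074  1.524  0.    -1.144] F [ 0.7  0.2 -2.1] w 0.0178 ff 59.5
scene 60 [14 11] [235.3 130.4] [0.434 0.511]
scene 33 [9 5] [246.5 139.1] [0.452 0.422]
scene 96 [14 16] [259.  150.9] [0.464 0.316]
scene 6 [6 6] [281.5 145.5] [0.56  0.307]
scene 57 [10  9] [245.5 150.1] [0.419 0.348]
scene 6 [6 6] [287.5 152.5] [0.56 0.25]
scene 25 [7 6] [306.4 158. ] [0.609 0.179]
scene 6 [6 6] [293.5 159.5] [0.56  0.195]
scene 7 [5 4] [306.9 170. ] [0.574 0.109]
scene 6 [5 3] [303.2 193. ] [ 0.501 -0.006]
side 5 [1 5] [315. 129.] [0.436 0.545]
side 23 [7 4] [319.  141.5] [0.465 0.424]
side 30 [ 8 11] [309.3 150.3] [0.42  0.339]
side 36 [ 7 11] [321.2 150.6] [0.482 0.34 ]
side 6 [2 4] [315.7 154.8] [0.456 0.301]
side 6 [3 2] [344.  160.5] [0.602 0.262]
side 20 [9 3] [343.8 170.9] [0.603 0.176]
```

Emit:
play_rows:
  targets: [10,-0.001,0.02,0,0,0,0,10,-0.003,0.045,0,0,0,0,10,-0.004,0.07,0,0,0,0,10,-0.005,0.095,0,0,0,0,10,-0.006,0.12,0,0,0,0,10,-0.008,0.145,0,0,0,0,10,-0.009,0.165,0,0,0,0,10,-0.01,0.185,0,0,0,0,10,-0.011,0.197,0,0,0,0,10,-0.011,0.201,0,0,0,0,10,-0.011,0.201,0,0,0,0]

```text
t: 16.62
tool_pos: [0.4472, 0.286, 0.1409]
tcp_rot: [-0.001, 0.727, -0.687, 0.0]
ft_force: [-0.2, 0.0, -2.3]
grip_width: 0.0175
finger_force: 59.5
```

```bash
python3 - <<'E'
from balls import *
o=st(); balls("scene",(130,175,225,275)); balls("side",(135,175,300,335))
p0=np.array([*o["tool_pos"][:2],0])
# tilt back about heel while lifting slightly
def org(): 
    return p0+[0,0,o["tool_pos"][2]-.1335]
print(org()); b=org(); ex=np.array([-.056,.998,0])
for f,(pi,up,back) in enumerate([(3,.001,0),(6,.002,0),(9,.004,.002),(12,.006,.004),(15,.01,.006),(18,.02,.01)]):
    # keep heel (x=-.03) height at 'up' and move back
    rise=.032*np.sin(np.deg2rad(pi))
    rows(o,[toolpose(b+[0,0,up+rise]-ex*back,93.2,pi,gz=.1522)])
E
```

```text
t 16.62 pos [0.4472 0.286  0.1409] q [-9.000e-04  7.268e-01 -6.868e-01  2.000e-04] J [ 0.569  0.024 -0.021  1.524 -0.    -1.058] F [-0.2  0.  -2.3] w 0.0175 ff 59.5
scene 36 [11  6] [237.4 132.1] [0.437 0.493]
scene 33 [9 5] [246.5 139.1] [0.452 0.422]
scene 99 [12 17] [258.9 149.8] [0.467 0.324]
scene 19 [6 6] [245.8 148. ] [0.425 0.362]
scene 9 [3 4] [240.9 150.3] [0.402 0.356]
scene 5 [3 2] [252.2 164.4] [0.406 0.244]
side 7 [4 2] [318.3 135.6] [0.458 0.481]
side 21 [6 4] [319.2 141.6] [0.467 0.423]
side 5 [5 2] [308.  146.2] [0.411 0.375]
side 21 [6 6] [320.6 149. ] [0.478 0.355]
side 13 [6 3] [307.2 149.3] [0.408 0.347]
side 15 [5 4] [313.9 155.9] [0.448 0.29 ]
side 7 [3 3] [322.  153.9] [0.488 0.312]
side 4 [2 2] [307.5 156.5] [0.416 0.283]
side 6 [4 2] [306.7 160.5] [0.414 0.248]
[0.44717172 0.28595033 0.00744733]
0.002, -0.028, 0.010, 0.016, 0.001, -0.000
0.003, -0.056, 0.018, 0.033, 0.002, -0.000
0.005, -0.091, 0.029, 0.050, 0.003, -0.000
0.007, -0.127, 0.039, 0.066, 0.004, -0.000
0.009, -0.162, 0.055, 0.083, 0.005, -0.000
0.011, -0.205, 0.093, 0.100, 0.006, -0.000
```

Emit:
play_rows:
  targets: [10,0,0.006,0,0,0,0,10,0,0.012,0,0,0,0,10,0.002,-0.016,0.01,0.016,0.001,0,10,0.003,-0.044,0.018,0.033,0.002,0,10,0.004,-0.062,0.023,0.042,0.002,0,10,0.005,-0.079,0.029,0.05,0.003,0,10,0.006,-0.097,0.034,0.058,0.003,0,10,0.007,-0.115,0.039,0.066,0.004,0,10,0.009,-0.15,0.055,0.083,0.005,0,10,0.011,-0.19,0.075,0.1,0.006,0,10,0.011,-0.195,0.093,0.1,0.006,0,10,0.011,-0.195,0.1,0.1,0.006,0]

```text
t: 17.72
tool_pos: [0.4503, 0.2359, 0.1664]
tcp_rot: [-0.108, 0.717, -0.679, -0.114]
ft_force: [0.1, -0.1, -4.8]
grip_width: 0.0174
finger_force: 59.4
```

```bash
python3 - <<'E'
from balls import *
o=st(); balls("scene",(130,190,225,275)); balls("side",(130,175,300,335))
E
```

```text
t 17.72 pos [0.4503 0.2359 0.1664] q [-0.1082  0.7169 -0.6794 -0.1135] J [ 0.3   -0.13  -0.149  1.472  0.305 -1.312] F [ 0.1 -0.1 -4.8] w 0.0174 ff 59.4
scene 37 [11  6] [237.4 132.1] [0.437 0.493]
scene 34 [9 5] [246.4 139.2] [0.451 0.422]
scene 34 [10  6] [268.1 148.8] [0.502 0.312]
scene 71 [21  8] [260.4 153.9] [0.461 0.294]
scene 10 [4 4] [247.6 155.8] [0.411 0.306]
scene 7 [3 4] [251.9 163.9] [0.406 0.248]
side 5 [3 3] [319.  135.4] [0.462 0.483]
side 21 [6 4] [319.2 141.6] [0.467 0.423]
side 18 [6 4] [307.5 152.8] [0.413 0.316]
side 18 [5 6] [321.2 152.8] [0.484 0.32 ]
side 22 [6 6] [314.3 154.8] [0.449 0.3  ]
side 11 [4 5] [306.5 159.1] [0.412 0.26 ]
side 5 [2 3] [322.6 158.2] [0.493 0.274]
```

Emit:
play_rows:
  targets: [10,0,-0.01,0.02,0,0,0,10,0,-0.02,0.05,0,0,0,10,0,-0.03,0.1,0,0,0,10,0,-0.04,0.15,0,0,0,10,0,-0.04,0.2,0,0,0,10,0,-0.04,0.26,0,0,0,10,0,-0.04,0.32,0,0,0,10,0,-0.04,0.38,0,0,0,10,0,-0.04,0.44,0,0,0,10,0,-0.04,0.48,0,0,0,10,0,-0.04,0.5,0,0,0,10,0,-0.04,0.5,0,0,0]

```text
t: 18.82
tool_pos: [0.4503, 0.2274, 0.2924]
tcp_rot: [-0.109, 0.718, -0.678, -0.114]
ft_force: [-0.7, 0.0, -5.3]
grip_width: 0.0173
finger_force: 59.4
```

```bash
python3 - <<'E'
from balls import *
o=st(); balls("scene",(110,200,225,290),.016); balls("side",(120,185,300,335),.016)
print(proj("scene",[.447,.22,.15]),proj("side",[.447,.22,.15]))
E
```

```text
t 18.82 pos [0.4503 0.2274 0.2924] q [-0.1089  0.7179 -0.6782 -0.1136] J [ 0.282 -0.084  0.14   1.719  0.307 -1.334] F [-0.7  0.  -5.3] w 0.0173 ff 59.4
scene 112 [24 14] [258.8 124.9] [0.546 0.519]
scene 59 [14 11] [235.4 130.3] [0.439 0.527]
scene 18 [4 7] [244.1 128.8] [0.477 0.52 ]
scene 33 [9 5] [246.5 139.1] [0.456 0.437]
scene 6 [6 6] [281.5 145.5] [0.566 0.321]
scene 5 [5 5] [287. 152.] [0.565 0.267]
scene 9 [4 4] [268.7 154.3] [0.494 0.288]
scene 5 [3 2] [254.2 154.4] [0.442 0.317]
scene 11 [5 5] [251.1 163.2] [0.409 0.267]
side 27 [ 7 10] [315.1 133.7] [0.438 0.513]
side 4 [2 2] [308.5 131.5] [0.4   0.533]
side 7 [3 3] [320. 132.] [0.465 0.532]
side 7 [3 4] [325.1 132.7] [0.493 0.527]
side 24 [7 5] [319.  141.6] [0.465 0.438]
side 4 [3 2] [314.2 154.5] [0.448 0.317]
side 10 [4 5] [306.6 159.3] [0.412 0.272]
side 6 [4 3] [322.3 158. ] [0.491 0.289]
[261.36830935 137.3138971 ] [312.71858993 143.46524861]
```

```bash
python3 - <<'E'
from w import *
for n,(y0,y1,x0,x1) in (("scene",(142,176,236,282)),("side",(140,172,300,330))):
    h=cv2.cvtColor(shot(n),cv2.COLOR_BGR2HSV).astype(int)[y0:y1,x0:x1]
    print(n,x0,y0)
    for r in h: print("".join("#" if 10<p[0]<32 and p[1]>25 and p[2]>140 else "o" if 8<p[0]<35 and p[1]>12 and p[2]>110 else "." if p[2]>150 else " " for p in r))
E
```

```text
scene 236 142
.........o#oooo ooooooooo    ............ooooo
.........oooooooo     o o     ............o#oo
........ oooooo    o  o        ...........oo#o
..... ooo    o     o    ...     ...........oo#
..  o                .......     ...........oo
. o               ...........   o ...........o
.. o      oo   ...............   o............
...         ...................  o ...........
....     ....................... oo ..........
................................. oo .........
o ...............................oooo ........
oo ...............oo............o##o o .......
oo  .............###o..........o###o  o ......
ooo  ............o##..........o###o.  oo .....
.oooo..........................o#o...   o ....
..ooo ................................   o ...
...ooo ................................  oo ..
...oooo ................................   o .
.....ooo ....oo..........................  oo 
.....ooo  ...o#o..........................  oo
.......oo ...o##o..........................   
.......oo  ..o##ooo.........................  
........oo  ..o###o.......................... 
.....
[... 816 characters left out ...]
..................
..#...........................
..............................
..............................
...o.........o.o..............
... .........#o#..............
...o.........o##..............
... ..........................
... .o.#.............#o.......
... .###.............####.....
... . #oo............ o#......
......#.#.....................
......###.....................
...... .......................
.o............................
.o............................
..............................
..............................
..............................
..o...........................
.. ...........................
.. ...........................
.. ...........................
```

Four small balls remain in the tray, and the wrist weight matches three large balls in the scoop. Next I carry them to the dish.

```bash
python3 - <<'E'
from w import *
o=st(); A=R.from_quat(np.roll(o["tcp_rot"],-1)); S=(A*R.from_matrix(D)).as_matrix(); print("scoop x",S[:,0],"z",S[:,2])
dish=np.array([.4563,-.3955])
def tp(tipz,p,yaw=93.2,rel=.008):
    S=R.from_euler('z',yaw,degrees=True)*R.from_euler('y',-p,degrees=True)
    ex=np.array([np.cos(np.deg2rad(yaw)),np.sin(np.deg2rad(yaw)),0])
    tip=np.r_[dish,tipz]+rel*ex
    return toolpose(tip-S.apply([.077,0,0]),yaw,p,gz=.1525)
s=np.array(o["joints"])
for tz,p in ((.13,18),(.10,0),(.06,-8),(.036,-8),(.021,-20)):
    P,T=tp(tz,p); q,er=ik(P,T,[-.8,.2,.1,1.5,0,-2.3]); print(tz,p,np.round(P,4),np.round(q,2),round(er,4))
rows(o,[tp(.13,18)])
E
```

```text
t 19.02 pos [0.4498 0.227  0.2902] q [-0.1076  0.7176 -0.6785 -0.1143] J [ 0.282 -0.083  0.136  1.718  0.307 -1.334] F [ 0.5  0.4 -5.2] w 0.0175 ff 59.4
scoop x [-0.05309781  0.94922978  0.31007008] z [ 0.0180635  -0.30954429  0.95071344]
0.13 18 [ 0.4622 -0.5019  0.2335] [-0.91  0.85  1.24  2.19  0.18 -2.55] 0.0303
0.1 0 [ 0.4602 -0.4644  0.2338] [-0.79  0.37  0.56  1.76 -0.   -2.42] 0.0
0.06 -8 [ 0.4591 -0.4451  0.2032] [-0.72  0.19  0.28  1.56 -0.1  -2.35] 0.0
0.036 -8 [ 0.4591 -0.4451  0.1792] [-0.72  0.18  0.22  1.51 -0.1  -2.35] 0.0
0.021 -20 [ 0.4573 -0.4141  0.1731] [-0.6  -0.01 -0.03  1.33 -0.27 -2.26] 0.0
0.050, -2.916, -0.227, -0.000, -0.000, -0.000
```

Emit:
play_rows:
  targets: [10,0,-0.02,0,0,0,0,10,0,-0.06,0,0,0,0,10,0,-0.12,0,0,0,0,10,0,-0.2,0,0,0,0,10,0,-0.3,0,0,0,0,10,0,-0.4,0,0,0,0,10,0,-0.5,0,0,0,0,10,0,-0.6,0,0,0,0,10,0,-0.7,0,0,0,0,10,0,-0.8,0,0,0,0,10,0,-0.9,0,0,0,0,10,0,-1,0,0,0,0]

```text
t: 20.02
tool_pos: [0.4495, -0.025, 0.291]
tcp_rot: [-0.108, 0.717, -0.679, -0.114]
ft_force: [0.8, -0.1, -4.1]
grip_width: 0.0173
finger_force: 59.3
```

Emit:
play_rows:
  targets: [10,0.003,-0.1,0,0,0,0,10,0.006,-0.2,0,0,0,0,10,0.01,-0.3,0,0,0,0,10,0.012,-0.4,0,0,0,0,10,0.015,-0.5,0,0,0,0,10,0.018,-0.6,0,0,0,0,10,0.02,-0.7,0,0,0,0,10,0.022,-0.79,0,0,0,0,10,0.025,-0.87,0,0,0,0,10,0.03,-0.94,0,0,0,0,10,0.03,-0.98,0,0,0,0,10,0.03,-1,0,0,0,0]

```text
t: 21.02
tool_pos: [0.4571, -0.2747, 0.2904]
tcp_rot: [-0.108, 0.717, -0.679, -0.114]
ft_force: [0.4, 0.9, -5.7]
grip_width: 0.0173
finger_force: 59.4
```

```bash
cat > dish.py <<'E'
from w import *
dish=np.array([.4563,-.3955])
def tp(tipz,p,yaw=93.2,rel=.008):
    S=R.from_euler('z',yaw,degrees=True)*R.from_euler('y',-p,degrees=True)
    ex=np.array([np.cos(np.deg2rad(yaw)),np.sin(np.deg2rad(yaw)),0])
    tip=np.r_[dish,tipz]+rel*ex
    return toolpose(tip-S.apply([.077,0,0]),yaw,p,gz=.1525)
E
python3 - <<'E'
from dish import *
o=st(); rows(o,[tp(.10,14),tp(.085,10),tp(.07,6),tp(.055,2),tp(.045,-2),tp(.04,-5)])
E
```

```text
t 21.02 pos [ 0.4571 -0.2747  0.2904] q [-0.1083  0.717  -0.6791 -0.1143] J [-0.675  0.313  0.565  2.037  0.234 -2.326] F [ 0.4  0.9 -5.7] w 0.0173 ff 59.4
0.019, -0.879, -0.317, -0.023, -0.001, 0.000
0.017, -0.847, -0.348, -0.045, -0.002, 0.000
0.015, -0.813, -0.382, -0.067, -0.004, 0.000
0.013, -0.777, -0.417, -0.089, -0.005, 0.000
0.011, -0.740, -0.436, -0.112, -0.006, 0.000
0.010, -0.711, -0.442, -0.128, -0.007, 0.000
```

Emit:
play_rows:
  targets: [10,0.002,-0.03,0,0,0,0,10,0.004,-0.09,-0.02,0,0,0,10,0.006,-0.17,-0.04,0,0,0,10,0.008,-0.26,-0.07,0,0,0,10,0.01,-0.35,-0.1,0,0,0,10,0.012,-0.44,-0.14,0,0,0,10,0.014,-0.53,-0.18,0,0,0,10,0.016,-0.62,-0.22,-0.005,0,0,10,0.018,-0.71,-0.26,-0.01,0,0,10,0.019,-0.79,-0.29,-0.016,-0.001,0,10,0.019,-0.85,-0.31,-0.021,-0.001,0,10,0.019,-0.879,-0.317,-0.023,-0.001,0]

```text
t: 22.02
tool_pos: [0.4621, -0.4937, 0.2105]
tcp_rot: [-0.083, 0.721, -0.682, -0.089]
ft_force: [-1.2, 0.3, -5.1]
grip_width: 0.0176
finger_force: 59.4
```

```bash
python3 - <<'E'
from dish import *
o=st(); rows(o,[tp(.10,14),tp(.085,10),tp(.07,6),tp(.055,2),tp(.045,-2),tp(.04,-5),tp(.036,-8),tp(.031,-12),tp(.026,-16),tp(.022,-20),tp(.018,-24)])
E
```

```text
t 22.02 pos [ 0.4621 -0.4937  0.2105] q [-0.0831  0.7211 -0.6821 -0.0887] J [-0.883  0.704  0.969  2.034  0.142 -2.524] F [-1.2  0.3 -5.1] w 0.0176 ff 59.4
-0.001, -0.003, 0.003, 0.000, -0.000, 0.000
-0.003, 0.029, -0.028, -0.022, -0.002, 0.000
-0.005, 0.063, -0.062, -0.044, -0.003, 0.000
-0.007, 0.099, -0.098, -0.066, -0.004, 0.000
-0.009, 0.136, -0.116, -0.089, -0.005, 0.000
-0.011, 0.165, -0.122, -0.105, -0.006, 0.000
-0.012, 0.195, -0.125, -0.122, -0.007, 0.000
-0.014, 0.235, -0.130, -0.144, -0.008, 0.000
-0.017, 0.276, -0.138, -0.166, -0.010, 0.000
-0.019, 0.319, -0.146, -0.188, -0.011, 0.000
-0.021, 0.361, -0.156, -0.211, -0.012, 0.000
```

Emit:
play_rows:
  targets: [10,-0.002,0.013,-0.013,-0.011,-0.001,0,10,-0.003,0.029,-0.028,-0.022,-0.002,0,10,-0.004,0.046,-0.045,-0.033,-0.002,0,10,-0.005,0.063,-0.062,-0.044,-0.003,0,10,-0.006,0.081,-0.08,-0.055,-0.003,0,10,-0.007,0.099,-0.098,-0.066,-0.004,0,10,-0.008,0.117,-0.107,-0.077,-0.005,0,10,-0.009,0.136,-0.116,-0.089,-0.005,0,10,-0.011,0.165,-0.122,-0.105,-0.006,0,10,-0.012,0.195,-0.125,-0.122,-0.007,0,10,-0.012,0.195,-0.125,-0.122,-0.007,0,10,-0.012,0.195,-0.125,-0.122,-0.007,0]

```text
t: 23.02
tool_pos: [0.4593, -0.442, 0.1814]
tcp_rot: [0.047, 0.726, -0.685, 0.051]
ft_force: [-0.6, -0.6, -5.1]
grip_width: 0.0176
finger_force: 59.4
```

```bash
python3 - <<'E'
from dish import *
o=st(); rows(o,[tp(.031,-12),tp(.026,-16),tp(.022,-20),tp(.018,-24)])
E
```

```text
t 23.02 pos [ 0.4593 -0.442   0.1814] q [ 0.0475  0.7256 -0.6846  0.0511] J [-0.719  0.18   0.219  1.511 -0.099 -2.352] F [-0.6 -0.6 -5.1] w 0.0176 ff 59.4
-0.003, 0.028, -0.014, -0.022, -0.001, -0.001
-0.006, 0.070, -0.022, -0.044, -0.002, -0.001
-0.008, 0.112, -0.029, -0.067, -0.003, -0.001
-0.010, 0.154, -0.039, -0.089, -0.005, -0.001
```

Emit:
play_rows:
  targets: [10,-0.003,0.028,-0.014,-0.022,-0.001,-0.001,10,-0.004,0.049,-0.018,-0.033,-0.002,-0.001,10,-0.006,0.07,-0.022,-0.044,-0.002,-0.001,10,-0.006,0.07,-0.022,-0.044,-0.002,-0.001,10,-0.006,0.07,-0.022,-0.044,-0.002,-0.001,10,-0.008,0.112,-0.029,-0.067,-0.003,-0.001,10,-0.008,0.112,-0.029,-0.067,-0.003,-0.001,10,-0.008,0.112,-0.029,-0.067,-0.003,-0.001,10,-0.008,0.112,-0.029,-0.067,-0.003,-0.001]

```text
t: 23.77
tool_pos: [0.4575, -0.4166, 0.1738]
tcp_rot: [0.12, 0.714, -0.678, 0.126]
ft_force: [-0.2, -0.5, -4.0]
grip_width: 0.0176
finger_force: 59.9
```

```bash
python3 - <<'E'
from balls import *
o=st(); balls("scene",(240,305,315,390),.025); balls("side",(230,280,275,335),.025)
E
```

```text
t 23.77 pos [ 0.4575 -0.4166  0.1738] q [ 0.1203  0.7144 -0.6777  0.126 ] J [-0.603 -0.004 -0.028  1.329 -0.276 -2.256] F [-0.2 -0.5 -4. ] w 0.0176 ff 59.9
scene 147 [22 22] [362.2 270.3] [ 0.493 -0.403]
scene 75 [15 12] [348.2 283. ] [ 0.433 -0.423]
scene 42 [10  7] [364.6 279.4] [ 0.481 -0.435]
side 40 [11  8] [311.8 256. ] [ 0.487 -0.383]
side 10 [6 4] [292.6 255.9] [ 0.411 -0.388]
side 5 [3 2] [301.2 257.6] [ 0.446 -0.395]
side 12 [6 2] [294.5 261.5] [ 0.422 -0.416]
side 19 [7 3] [303.3 261.9] [ 0.456 -0.416]
```

Emit:
play_rows:
  targets: [10,0,0,0,0,0,0,10,0,0,0,0,0,0,10,-0.002,0.042,-0.008,-0.022,-0.001,0,10,-0.002,0.042,-0.008,-0.022,-0.001,0,10,-0.002,0.042,-0.008,-0.022,-0.001,0,10,-0.002,0.042,-0.008,-0.022,-0.001,0]

```text
t: 24.37
tool_pos: [0.4571, -0.4057, 0.1721]
tcp_rot: [0.144, 0.71, -0.673, 0.151]
ft_force: [-0.1, 0.0, -2.6]
grip_width: 0.0175
finger_force: 60.2
```

```bash
python3 - <<'E'
from balls import *
o=st(); balls("scene",(240,305,315,390),.025); balls("side",(230,280,275,335),.025)
E
```

```text
t 24.37 pos [ 0.4571 -0.4057  0.1721] q [ 0.1439  0.7097 -0.673   0.1508] J [-0.556 -0.059 -0.102  1.278 -0.342 -2.223] F [-0.1  0.  -2.6] w 0.0175 ff 60.2
scene 260 [28 21] [342.7 263.9] [ 0.455 -0.354]
side 69 [14 14] [300.7 250.8] [ 0.441 -0.359]
side 39 [10  9] [311.1 248.7] [ 0.481 -0.345]
```

Emit:
play_rows:
  targets: [10,0.001,-0.04,0.02,0,0,0,10,0.003,-0.1,0.05,0,0,0,10,0.005,-0.18,0.1,0,0,0,10,0.007,-0.25,0.16,0,0,0,10,0.008,-0.27,0.25,0.02,0.001,0,10,0.008,-0.27,0.35,0.05,0.002,0,10,0.008,-0.27,0.45,0.08,0.004,0,10,0.008,-0.27,0.5,0.11,0.006,0,10,0.008,-0.27,0.5,0.133,0.007,0]

```text
t: 25.22
tool_pos: [0.4589, -0.4743, 0.2999]
tcp_rot: [0.006, 0.726, -0.688, 0.007]
ft_force: [0.0, -0.9, -1.6]
grip_width: 0.0173
finger_force: 60.2
```

```bash
python3 - <<'E'
from balls import *
o=st(); balls("scene",(235,305,315,390),.025); balls("side",(230,280,275,335),.025)
rows(o,[toolpose([.45,-.15,z],93.2,0,gz=.1525) for z in (.13,.002)])
for z in (.13,.0): print(np.round(toolpose([.45,-.15,z],93.2,0,gz=.1525)[0],4))
E
```

```text
t 25.22 pos [ 0.4589 -0.4743  0.2999] q [ 0.0055  0.7257 -0.688   0.0074] J [-0.797  0.437  0.786  1.904 -0.011 -2.421] F [ 0.  -0.9 -1.6] w 0.0173 ff 60.2
scene 37 [11 10] [350.9 257.4] [ 0.49  -0.344]
scene 229 [26 19] [341.1 266.8] [ 0.445 -0.362]
side 4 [1 4] [317.  235.5] [ 0.501 -0.27 ]
side 4 [3 2] [299.8 244.5] [ 0.434 -0.325]
side 103 [17 15] [306.4 251.6] [ 0.464 -0.362]
side 8 [3 4] [295.4 249.2] [ 0.419 -0.352]
-0.036, 1.297, -0.144, 0.006, 0.001, 0.001
-0.036, 1.297, -0.656, 0.006, 0.001, 0.001
[ 0.45   -0.15    0.2638]
[ 0.45   -0.15    0.1338]
```

Emit:
play_rows:
  targets: [10,0,0.04,0,0.003,0,0,10,-0.004,0.12,0,0.006,0.001,0.001,10,-0.008,0.24,0,0.006,0.001,0.001,10,-0.012,0.36,0,0.006,0.001,0.001,10,-0.016,0.48,0,0.006,0.001,0.001,10,-0.02,0.6,0,0.006,0.001,0.001,10,-0.024,0.72,0,0.006,0.001,0.001,10,-0.028,0.84,0,0.006,0.001,0.001,10,-0.032,0.94,0,0.006,0.001,0.001,10,-0.036,1,0,0.006,0.001,0.001]

```text
t: 26.15
tool_pos: [0.4485, -0.2201, 0.2964]
tcp_rot: [0.001, 0.728, -0.686, -0.0]
ft_force: [-0.4, -0.3, -1.8]
grip_width: 0.0173
finger_force: 60.2
```

Emit:
play_rows:
  targets: [10,0,0.08,-0.04,0,0,0,10,0,0.16,-0.12,0,0,0,10,0,0.24,-0.22,0,0,0,10,0,0.297,-0.34,0,0,0,10,0,0.297,-0.46,0,0,0,10,0,0.297,-0.56,0,0,0,10,0,0.297,-0.62,0,0,0,10,0,0.297,-0.645,0,0,0,10,0,0.297,-0.652,0,0,0,10,0,0.297,-0.652,0,0,0]

```text
t: 26.98
tool_pos: [0.4491, -0.1487, 0.134]
tcp_rot: [0.001, 0.727, -0.686, -0.0]
ft_force: [-2.1, -0.1, 5.0]
grip_width: 0.0173
finger_force: 61.1
```

```bash
python3 - <<'E'
from w import *
o=st(); rows(o,[toolpose([.45,-.15,z],93.2,0,gz=.1525) for z in (.001,-.001)])
E
```

```text
t 26.98 pos [ 0.4491 -0.1487  0.134 ] q [ 0.0008  0.7272 -0.6864 -0.    ] J [-3.190e-01 -1.110e-01 -1.640e-01  1.518e+00 -1.000e-03 -1.947e+00] F [-2.1 -0.1  5. ] w 0.0173 ff 61.1
0.004, -0.005, 0.003, 0.000, -0.000, -0.001
0.004, -0.005, -0.005, 0.000, -0.000, -0.001
```

In contact with about 7 N. I open the fingers slowly and go straight up.

Emit:
play_rows:
  targets: [20,0,0,0,0,0,0,25,0,0,0,0,0,0,40,0,0,0,0,0,0,60,0,0,0,0,0,0,70,0,0,0,0,0,0,70,0,0,0.06,0,0,0,70,0,0,0.16,0,0,0,70,0,0,0.28,0,0,0,70,0,0,0.42,0,0,0,70,0,0,0.56,0,0,0,70,0,0,0.7,0,0,0,70,0,0,0.75,0,0,0]

```text
t: 27.98
tool_pos: [0.4504, -0.1491, 0.3246]
tcp_rot: [0.0, 0.727, -0.687, -0.0]
ft_force: [1.0, 0.2, 0.1]
grip_width: 0.0699
finger_force: 0.0
```

```bash
python3 - <<'E'
from balls import *
o=st(); balls("scene",(235,305,315,390),.025); balls("side",(230,280,275,335),.025)
print("tray"); balls("scene",(140,185,236,282),.016); balls("side",(145,172,302,330),.016)
for n in ("scene","side"):
    im=shot(n); a=proj(n,[.4495,-.149,.19]); b=proj(n,[.4495,-.149,.11]); 
    x0,x1=int(a[0])-8,int(a[0])+9; y0,y1=int(a[1])-12,int(b[1])+8; m=im[y0:y1,x0:x1].max(2)<60; ys,xs=np.nonzero(m); print(n,"pred",a,b,"dark",xs.min()+x0,xs.max()+x0,ys.min()+y0,ys.max()+y0,m.sum())
    if n=="scene":
        h=cv2.cvtColor(im,cv2.COLOR_BGR2HSV).astype(int)[248:300,322:382]
        for r in h[::2]: print("".join("#" if 10<p[0]<32 and p[1]>25 and p[2]>140 else "." if p[2]>150 else " " for p in r))
E
```

```text
t 27.98 pos [ 0.4504 -0.1491  0.3246] q [ 1.000e-04  7.269e-01 -6.867e-01 -1.000e-04] J [-0.32  -0.017  0.302  1.889 -0.    -1.947] F [1.  0.2 0.1] w 0.0699 ff 0.0
scene 292 [28 23] [343.  264.7] [ 0.455 -0.358]
side 134 [22 15] [304.3 250.8] [ 0.455 -0.358]
tray
scene 12 [8 2] [246.5 140.3] [0.453 0.429]
scene 9 [4 4] [268.7 154.3] [0.494 0.288]
scene 5 [3 2] [254.2 154.4] [0.442 0.317]
scene 10 [4 5] [251.3 163.3] [0.409 0.265]
side 5 [3 2] [314.2 154.4] [0.447 0.318]
side 10 [4 5] [306.6 159.3] [0.412 0.272]
side 6 [4 3] [322.3 158. ] [0.491 0.289]
scene pred [307.85535477 183.71531327] [308.46969303 203.33544301] dark 306 310 187 204 68
.........................................                   
..............................................              
...........................     ...................         
................      ##########        .................   
............        ####.......##           ................
..........          ####.......###             .............
.......  ########...##############..             ...........
...... ###.......#...###
[... 524 characters left out ...]

............................................................
............................................................
...... .....................................................
.......  ...................................................
.........  ...................................... ..........
...........    ...............................  ............
..............     ......................    ...............
.................                         ..................
.......................             ........................
............................................................
side pred [306.78389064 185.87586898] [306.97359302 200.40591832] dark 306 309 184 201 70
```

Emit:
play_rows:
  targets: [70,0,0.1,0,0,0,0,70,0,0.25,0,0,0,0,70,0,0.4,0,0,0,0,70,0,0.55,0,0,0,0,70,0,0.7,0,0,0,0,70,0,0.85,0,0,0,0,70,0,1,0,0,0,0,70,0,1,0,0,0,0]

```text
t: 28.95
tool_pos: [0.4492, 0.106, 0.3184]
tcp_rot: [0.002, 0.729, -0.685, -0.004]
ft_force: [-0.0, 0.5, -0.1]
grip_width: 0.0703
finger_force: 0.0
```

Emit:
play_rows:
  targets: [70,-0.01,0.1,0,0,0,0,70,-0.02,0.25,0,0,0,0,70,-0.03,0.4,0,0,0,0,70,-0.04,0.55,0,0,0,0,70,-0.04,0.7,0,0,0,0,70,-0.04,0.82,0,0,0,0,70,-0.04,0.88,0,0,0,0,70,-0.04,0.88,0,0,0,0]

```text
t: 29.62
tool_pos: [0.4395, 0.3232, 0.3179]
tcp_rot: [0.003, 0.728, -0.686, -0.003]
ft_force: [0.2, -0.7, 0.1]
grip_width: 0.0698
finger_force: 0.0
```

```bash
python3 - <<'E'
from w import *
st(); c=cam("wrist"); w=shot("wrist","w9.png"); h=cv2.cvtColor(w,cv2.COLOR_BGR2HSV).astype(int)
m=((h[...,0]>10)&(h[...,0]<32)&(h[...,1]>25)&(h[...,2]>140)).astype(np.uint8)[:240,150:480]
k,l,t,ce=cv2.connectedComponentsWithStats(m)
for i in range(1,k):
    if t[i,4]>15: print(t[i,4],t[i,2:4],np.round(ce[i]+[150,0]),np.round(onz("wrist",*(ce[i]+[150,0]),.016,c)[:2],3))
E
```

```text
t 29.62 pos [0.4395 0.3232 0.3179] q [ 0.0027  0.7279 -0.6856 -0.0028] J [ 0.632  0.159  0.474  1.892  0.005 -0.999] F [ 0.2 -0.7  0.1] w 0.0698 ff 0.0
38 [26 10] [232.   4.] [0.583 0.088]
85 [ 9 19] [220.  24.] [0.6  0.12]
47 [13 12] [335. 115.] [0.414 0.258]
46 [12 12] [284. 129.] [0.489 0.284]
48 [12 12] [339. 129.] [0.407 0.28 ]
43 [12 12] [312. 150.] [0.444 0.314]
399 [22 22] [296. 229.] [0.463 0.443]
```

```bash
python3 -c "
from rig import manip; print(manip.hand_in())"
```

```text
the job is handed in; nothing more can be done
None
```

The job is handed in at about 30 s: my last images and position checks show all three large balls in the dish, all four small ones in the tray and the scoop released upright on the bench; I didn't re-check the timer, jar or caliper, but no planned path came near them.

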